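# Pack and wedge the blanks, then post the job marker

### The job

Stand every car-body blank on the bench side by side in the row of the clamping jig, make the row up to four blank thicknesses with the right packer if blanks are missing, and drive the wedge thin end first into the last gap until the row is locked tight and the sprung head plate is pressed back and stays so. Then hook the job marker over the right-hand end of the rail (right as seen from the robot, within about a hand's breadth of the right post), slide it hanging along the rail to the dark band, and leave it hanging there. Leave the other things on the bench alone.

Things in the scene. Friction and masses are not known exactly. Their poses are not given: they have to be found in the camera images.
- blank1_c (a point): Toy-car-body blank of dark wood: a block 56 long (own x) x 36 thick (own y) x 46 mm high with a low cab block (30 x 34 x 14 mm, 4 mm off centre) on top, 60 mm high in all, standing upright on the bench. Two to four of these are present. Point: on its axis 30 mm above its underside (the block's end faces are at x = +-28 mm). About 75 g.
- blank2_c (a point): Toy-car-body blank of dark wood: a block 56 long (own x) x 36 thick (own y) x 46 mm high with a low cab block (30 x 34 x 14 mm, 4 mm off centre) on top, 60 mm high in all, standing upright on the bench. Two to four of these are present. Point: on its axis 30 mm above its underside (the block's end faces are at x = +-28 mm). About 75 g.
- blank3_c (a point): Toy-car-body blank of dark wood: a block 56 long (own x) x 36 thick (own y) x 46 mm high with a low cab block (30 x 34 x 14 mm, 4 mm off centre) on top, 60 mm high in all, standing upright on the bench. Two to four of these are present. Point: on its axis 30 mm above its underside (the block's end faces are at x = +-28 mm). About 75 g.
- blank4_c (a point): Toy-car-body blank of dark wood: a block 56 long (own x) x 36 thick (own y) x 46 mm high with a low cab block (30 x 34 x 14 mm, 4 mm off centre) on top, 60 mm high in all, standing upright on the bench. Two to four of these are present. Point: on its axis 30 mm above its underside (the block's end faces are at x = +-28 mm). About 75 g.
- packer1_c (a point): Thin packer: plain pale wooden block 56 (own x) x 36 (own y) x 46 mm high, no cab on top, as thick as one blank. Point: its centre, 23 mm above its underside.
- packer2_c (a point): Thick packer: plain pale wooden block 56 (own x) x 72 (own y) x 46 mm high, as thick as two blanks. Point: its centre, 23 mm above its underside.
- wedge_grip (a point): Pale wooden wedge 40 mm high, lying flat. Point: centre of its parallel-sided handle (40 mm long in x, 34 mm wide in y, 20 mm above the underside). From x = +20 to x = +120 mm it tapers 1 in 6: the own +y side stays straight at y = +17 mm, the -y side slants from y = -17 mm to y = 0, so the thin end at +x is 17 mm wide. Taper waxed; 120 g.
- row (a point): Wedge-clamp jig: fixed grey board, top 12 mm above the bench, for one row of upright blocks. Point: on the board's top, mid-depth, at the sprung head plate's face at rest. The row starts here and runs to own -y; blocks' 56 mm lengths lie along own x. Along the far side a fence 8 mm high, face at x = +32 mm; the near side (-x) is open; the board reaches to x = -110 mm, before the wedge gap to -175.
- cheek (a point): Fixed cheek, 46 mm high, at the jig's other end, from x = -50 to +50 mm (same axes as the row). Point: on the board, in the middle of its inner face, at y = -167 mm from the row's point. The face slants like the wedge: 1 mm nearer the row for each 6 mm of +x. Four blank thicknesses (144 mm) fill the row and leave just the gap for the wedge here.
- wedge_home (a point): Where the wedge's handle centre is (same axes as the row) when fully driven. The wedge goes in from the near side, lying on the board, thin end first, along +x, straight side against the row: it touches both sides some 24 mm before this, and at 85 mm before this its tip is just inside the gap with 10 mm to spare sideways.
- head (a joint): Sprung steel plate at the head of the row, metres pressed back: 0 at rest, at most 0.004 (hard stop); 1 N per mm. The row is locked tight once it is pressed back by half of that or more and stays so; it takes a push on the wedge of some 10 to 20 N.
- marker_tab (a point): Job marker: a plywood upright on a dark steel foot (50 x 50 x 18 mm), 175 mm high in all, 200 g, standing on the bench. The upright is 8 mm thick (own x), 40 mm wide (own y). Point: in the middle of its top tab, 160 mm above the underside, 15 mm below the top; take it here across the 8 mm.
- marker_hook (a point): The marker's hook: an arm 30 mm wide goes from the upright to own +x and turns down 22 mm (lip): a mouth 24 mm wide, open downwards. Point: in the middle of the mouth under the arm, 130 mm above the marker's underside, 16 mm to +x of the upright's middle. The marker hangs upright on it; the foot is then below the rail, so it goes on from the robot's side, the lip passing over the rail.
- rail_mark (a point): Horizontal steel rail, 12 mm thick, along own y, 185 mm above the bench, fixed on two posts. Point: on its axis at the mark, a dark band 12 mm wide round the rail. The left post stands at y = +95 mm, the right post at y = -255 mm from here. The marker hangs with its upright on the robot's side and its lip on the far side.
- glue: Bystander: white glue bottle, 52 x 160 mm. Origin: underside (tools: on the bench).
- sandblock: Bystander: cork sanding block, 70 x 40 x 28 mm, among the blanks. Origin: underside (tools: on the bench).
- tin: Bystander: steel tin, 72 x 75 mm. Origin: underside (tools: on the bench).
- hammer: Bystander: hammer lying on the bench. Origin: underside (tools: on the bench).
- driver: Bystander: screwdriver lying on the bench. Origin: underside (tools: on the bench).
- tape: Bystander: tape measure, 70 x 65 x 38 mm. Origin: underside (tools: on the bench).
Mind the look-alikes: they are no part of the job. What is shaped like the part that bears blank2_c but green or turquoise is not meant.

How it is judged:
On the way, in this order (a step that is already met when the one before it is completed fails the run):
1. every blank present stands upright in the jig's row (x of blank1_c in the frame of row between -0.02 and 0.02 m and y of blank1_c in the frame of row between -0.14 and -0.008 m and z of blank1_c in the frame of row between 0.022 and 0.037 m and angle between each of blank1_c, blank2_c, blank3_c, blank4_c's own z axis and vertical below 0.12 rad and x of blank2_c in the frame of row between -0.02 and 0.02 m and y of blank2_c in the frame of row between -0.14 and -0.008 m and z of blank2_c in the frame of row between 0.022 and 0.037 m and x of blank3_c in the frame of row between -0.02 and 0.02 m and y of blank3_c in the frame of row between -0.14 and -0.008 m and z of blank3_c in the frame of row between 0.022 and 0.037 m and x of blank4_c in the frame of row between -0.02 and 0.02 m and y of blank4_c in the frame of row between -0.14 and -0.008 m and z of blank4_c in the frame of row between 0.022 and 0.037 m), for 0.2 s.
2. the wedge is driven into the gap and the head plate is pressed back at least 2 mm (value of joint head above 0.002 m and x of wedge_grip in the frame of row between -0.12 and -0.03 m and z of wedge_grip in the frame of row between 0.012 and 0.028 m and y of wedge_grip in the frame of row between -0.18 and -0.14 m), for 0.3 s.
3. the marker hangs on the right-hand part of the rail, 120 mm or more to the right of the mark (x of marker_hook in the frame of rail_mark between -0.01 and 0.01 m and z of marker_hook in the frame of rail_mark between 0.001 and 0.012 m and y of marker_hook in the frame of rail_mark below -0.12 m), for 0.2 s.
4. the marker is slid along the rail, still hooked, past the stretch 40 to 100 mm right of the mark (x of marker_hook in the frame of rail_mark between -0.01 and 0.01 m and z of marker_hook in the frame of rail_mark between 0.001 and 0.012 m and y of marker_hook in the frame of rail_mark between -0.1 and -0.04 m), for 0.05 s.
At the end, for the whole second after the job is handed in: Every blank present stands upright on the jig's board in the row, the wedge lies in the gap and the head plate stays pressed back at least 2 mm; the marker hangs upright and still on the rail, its hook's middle within 12 mm of the mark (all of step 1 and all of step 2 and x of marker_hook in the frame of rail_mark between -0.01 and 0.01 m and z of marker_hook in the frame of rail_mark between 0.001 and 0.012 m and y of marker_hook in the frame of rail_mark between -0.012 and 0.012 m and angle between marker_hook's own z axis and vertical below 0.2 rad and linear speed of marker below 0.03 m/s and linear speed of wedge below 0.02 m/s); the robot touches nothing.
It fails at once if a bystander is knocked over or shoved away (moved more than 60 mm) (distance of any of glue, sandblock, tin, hammer, driver, tape from where it was at the start of the episode above 0.06 m).
Of blank1, blank2, blank3, blank4 only 2 to 4 are there at a start; the rules pass over those that are not, and their reading is None.
At some moment in a run one of blank1, blank2, blank3, blank4, packer1, packer2 may be knocked a few centimetres aside while the robot is not near it.
It also fails if it takes over 210 s, if anything falls off the work surface, if the arm or the gripper's body presses on something with over 40 N, if the wrist force passes 120 N, or if a joint passes its speed limit or range.

### The arm

A 7-joint arm with a two-finger parallel gripper is mounted at the origin on the work surface. World frame = base frame: x ahead of the robot, y to its left, z up, the work surface at z = 0. Lengths are in m, angles in rad, forces in N, time in s.
With the tool pointing down it reaches from about 0.425 to 0.925 m from the base axis. Payload 6.8 kg.
Tool frame: the origin (TCP) lies on the centre line of the jaws, within the pads' length; the fingertips stand 8 mm ahead of it and the grasp point (between the pads) lies 11 mm behind it (r.finger_overhang is the distance from the TCP to the fingertips, in m); x points along the fingers, z is the direction in which the jaws open and shut, and the axes are right-handed (so a half turn about x gives the same grasp; the last joint's range is limited). The gripper opens to 85 mm and grips with 20 to 120 N. Pads are 22 mm wide; open, the fingers measure 114 mm over their backs; the gripper's body (76 mm by 85 mm) begins 54 mm behind the grasp point. The pads swing forward as they close: fully open they stand 13 mm farther back than shut.
Start: joints at [-1.309, 0.477, 0.022, 1.555, -0.011, 1.109, -0.083], TCP at [0.244, 0.629, 0.239] pointing down, gripper open.
Joint ranges: [-2.96, 2.96], [-0.34, 2.1], [-1.41, 1.46], [0.24, 2.44], [-1.37, 4.51], [0.17, 1.92], [-2.96, 2.96]. Speed limits (rad/s): [2.39, 2.39, 3.14, 3.14, 3.14, 3.14, 3.14].

### API

Orientations are given as a rotation vector (axis times angle).
In Python, from bench import r gives the robot as it stands. The module is installed in compiled form; this text tells all that it offers.
- The arm moves only by the tool play_rows, never from a script. Its argument "plan" is a list of rows, each a list of 5 numbers: the opening, from -1 (shut) to 1 (fully open), then the shift along the world's x, y, z in m, then the turn about the world's z in rad. A call has 1 to 10 rows; each row is the pose to reach, as a shift and turn from the pose commanded when the call began; what a row does not reach only later rows make up. A row lasts 1/10 s, in which the tool goes at most 50 mm and 8.59 degrees, less where a joint would pass 70% of its speed; a pose out of reach is approached as far as the arm can. A call with a gripper value outside its range is refused whole. The fingers move at their own pace and stop on an object; "force" is the grip in N (left out, the last holds). Time passes only in rows, so rows that repeat a pose let the fingers close. It gives the time, the measured TCP pose, the force and the opening at its end, in the units of the state.
- r.get_obs(): the state, without advancing time (a new reading comes with each control period).
- r.grab_frame(name): name is "side" or "top" or "wrist"; returns a dict with "pixels" (480x640x3 uint8, blue, green, red), "z_map" (480x640 float32, m along the optical axis (not along the pixel's ray), 0 where there is no reading), "vfov" (degrees; the focal length in pixels is half the picture's height over the tangent of half this angle, whatever the lens; pixels are square), "cx", "cy" (the principal point, pixels), "D" ([k1, k2, p1, p2, k3] as OpenCV has them; the pictures are not rectified), "R" (3x3) and "t" (3): a world point X has camera coordinates R X + t; the wrist camera has in their place "tool_from_camera" (4x4, takes a point from camera to tool coordinates, whose origin is the TCP and whose axes are the tool frame's). Camera axes: x right, y down, z forward; pixel columns grow to the right and rows downward; lengths in m; the calibration is good to about 2 mm. A picture is of the moment at which its call begins: read the wrist's pose just before it.
- r.hand_in(): hands the job in, once; it reports no verdict.
Trained networks look in a picture, given as the dict that the camera call returned (one of the last four; its "shot" number tells which), for a name from the list of things; names that differ only in an ending like _2 or _b are one class to them, and where a whole thing is asked for, a point or a joint stands for the part that bears it (a point fixed in the world has none). Each returns a list of dicts, best first, with "conf" (0 to 1); they miss things now and then, are a little off and sometimes report something else, mostly with a low value. They report only what shows in the picture. A call takes as long as a camera call. They do not tell look-alikes from the thing itself.
- r.outline_of(picture, label): "mask" (480x640 bool, what is visible of it) and "bbox" ([left, top, right, bottom] as shares, 0 to 1, of the picture: columns of its width, rows of its height, round what is visible of it).
- r.pinpoint(picture, label): "position" ([column, row] as shares, 0 to 1, of the picture: columns of its width, rows of its height: a listed point, or the origin of a listed thing).
The state is a dict: "clock": time; "joints": joint angles; "qvel": joint speeds; "tau": joint torques, N m; "tcp_pos": TCP position; "orientation": TCP orientation; "contact_force": force on the tool from outside, world axes, zero at the start; "moment": the same for the moment, N m; "grip_width": finger opening in m.
Only numpy, scipy, OpenCV 4.12 (cv2) and the standard library are available. Lean on these libraries where they do the work, as an engineer would, in place of code of your own. Each camera call takes 0.05 s, during which the arm holds its last target.

## Working session

There is one attempt and no reset: what is moved stays moved. The work goes in short steps, Python scripts to look and compute and a tool call to move; the robot and the scene stay as the last step left them, time stands still between calls to the robot, and variables do not carry over. Pictures are saved under pics/ and viewed, and the job is handed in when it is done.

Besides the shell and the picture viewer there is one more tool, called after "Emit:" by a JSON object that holds its "fn" and its "kwargs", one argument or row to a line. play_rows: Moves the arm, as the interface text tells. Its arguments: {"type":"object","properties":{"plan":{"type":"array","items":{"type":"array","items":{"type":"number"}}},"force":{"type":"number"}},"required":["plan"]}

```bash
mkdir -p pics; ls
cat > h.py <<'E'
import numpy as np, cv2
from bench import r
def K(f):
    F=240/np.tan(np.radians(f["vfov"])/2); return np.array([[F,0,f["cx"]],[0,F,f["cy"]],[0,0,1]])
def ext(f,obs=None):
    if "R" in f: return np.array(f["R"]),np.array(f["t"])
    T=np.array(f["tool_from_camera"]); Rt=cv2.Rodrigues(np.array(obs["orientation"]))[0]
    A=np.eye(4);A[:3,:3]=Rt;A[:3,3]=obs["tcp_pos"]; M=np.linalg.inv(A@T); return M[:3,:3],M[:3,3]
def ray(f,uv,obs=None):
    R,t=ext(f,obs); p=cv2.undistortPoints(np.array(uv,float).reshape(-1,1,2),K(f),np.array(f["D"])).reshape(-1,2)
    d=np.c_[p,np.ones(len(p))]@R; return -R.T@t,d
def at_z(f,uv,z,obs=None):
    c,d=ray(f,uv,obs); s=(z-c[2])/d[:,2]; return c+d*s[:,None]
def cloud(f,obs=None):
    R,t=ext(f,obs); v,u=np.mgrid[0:480,0:640]; p=cv2.undistortPoints(np.c_[u.ravel(),v.ravel()].astype(float).reshape(-1,1,2),K(f),np.array(f["D"])).reshape(-1,2)
    z=f["z_map"].ravel(); P=np.c_[p*z[:,None],z]; W=(P-t)@R; W[z==0]=np.nan; return W.reshape(480,640,3)
def proj(f,X,obs=None):
    R,t=ext(f,obs); return cv2.projectPoints(np.array(X,float).reshape(-1,3),cv2.Rodrigues(R)[0],t,K(f),np.array(f["D"]))[0].reshape(-1,2)
E
python3 - <<'E'
from h import *
print(r.get_obs())
for n in ("side","top","wrist"):
    f=r.grab_frame(n); cv2.imwrite(f"pics/{n}0.png",f["pixels"]); print(n,f["vfov"],f.get("R"),f.get("t"),f["D"],f["shot"])
E
```

```text
pics
{'clock': 0.0, 'joints': array([-1.30907115,  0.47775446,  0.02233629,  1.55645426, -0.01152776,
        1.10929991, -0.08311199]), 'qvel': array([-4.48875352e-04, -7.73660075e-04, -9.98880904e-05, -4.21946996e-04,
        1.52938035e-04, -2.78825574e-04, -1.98283184e-04]), 'tau': array([ 6.30623617e-05, -5.96450043e+01,  1.60799470e+00, -2.81205654e+01,
        1.23850303e-02,  9.54504241e-03,  9.36884021e-06]), 'tcp_pos': array([0.24377489, 0.628823  , 0.23835504]), 'orientation': array([-0.93370168,  1.36321277,  0.93189309]), 'contact_force': array([-0.56510904, -0.25690513, -0.2535796 ]), 'moment': array([-0.00942673,  0.02449971, -0.01461972]), 'grip_width': 0.08560946429546994}
side 43.0535123127532 [[ 0.73868893 -0.67394787  0.01152935]
 [-0.52365888 -0.58456465 -0.61973023]
 [ 0.42440552  0.45175041 -0.78473022]] [-0.3909891   0.35896695  1.3537615 ] [0.01912335 0.         0.         0.         0.        ] 1
top 50.65021945861601 [[ 1.40674856e-02 -9.99900996e-01  3.23485116e-04]
 [-9.97257738e-01 -1.40538047e-02 -7.26601295e-02]
 [ 7.26574821e-02  6.99547292e-04 -9.97356707e-01]] [0.00299867 0.53606303 1.47762948] [0.00139796 0.         0.         0.         0.        ] 2
wrist 66.19410710516891 None None [0.0179493 0.        0.        0.        0.       ] 3
```

View pics/top0.png

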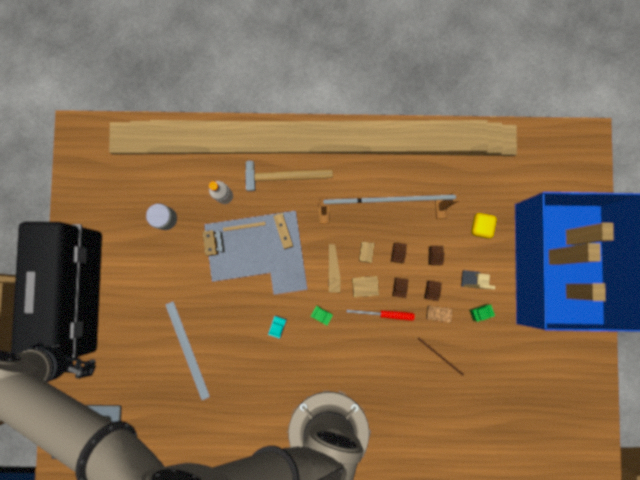

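View pics/side0.png

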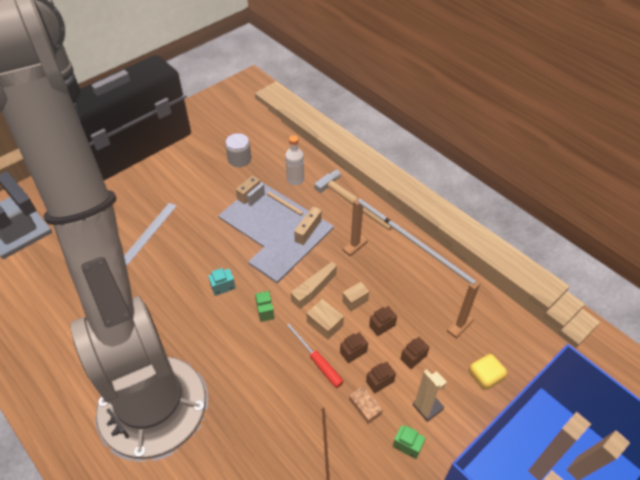

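View pics/wrist0.png

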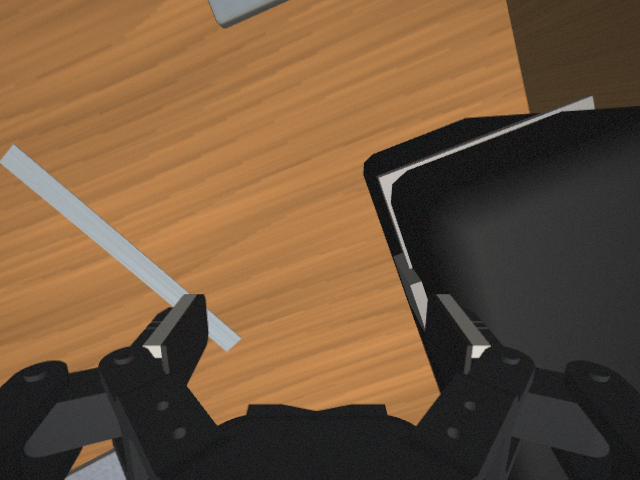

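Top view: four dark blanks at about (399,252), (436,255), (400,288) and (433,290); wedge at (334,268); jig around (250,245); marker at (478,280); rail from (323,201) to (455,197). With all four blanks present, no packer is needed.

Run:
```python
from h import *
f=r.grab_frame("top"); W=cloud(f)
c=f["pixels"][150:340,190:510]; cv2.imwrite("pics/topz.png",cv2.resize(c,None,fx=2.5,fy=2.5,interpolation=cv2.INTER_CUBIC))
for n,z in [("blank1_c",.03),("packer1_c",.023),("packer2_c",.023),("wedge_grip",.02),("row",.012),("cheek",.012),("wedge_home",.032),("marker_tab",.16),("marker_hook",.13),("rail_mark",.185),("sandblock",0),("tape",0)]:
    for d in r.pinpoint(f,n)[:6]:
        p=np.array(d["position"])*[640,480]; print(n,round(d["conf"],2),p.round(1),at_z(f,[p],z)[0].round(3))
for n in ("blank1_c","wedge_grip","marker_tab","packer1_c"):
    for d in r.outline_of(f,n)[:6]:
        m=d["mask"]; print(n,round(d["conf"],2),m.sum(),np.nanmedian(W[m],0).round(3),np.nanmax(W[m][:,2]).round(3))
R=cv2.Rodrigues(np.array(r.get_obs()["orientation"]))[0]; print(R.round(3))
```

```text
blank1_c 0.79 [396.9 250.4] [ 0.53  -0.196  0.03 ]
packer1_c 0.73 [278.8 253.5] [0.517 0.151 0.023]
packer1_c 0.56 [396.6 251.1] [ 0.529 -0.196  0.023]
packer1_c 0.55 [366.4 249.8] [ 0.531 -0.107  0.023]
packer2_c 0.75 [362.8 284.1] [ 0.43  -0.097  0.023]
packer2_c 0.16 [482.  224.4] [ 0.611 -0.448  0.023]
wedge_grip 0.75 [335.6 283.5] [ 0.431 -0.018  0.02 ]
row 0.84 [221.3 241.8] [0.55  0.323 0.012]
cheek 0.8 [279.4 232.4] [0.58  0.151 0.012]
wedge_home 0.73 [279.1 255.2] [0.511 0.149 0.032]
marker_tab 0.68 [483.1 284.9] [ 0.432 -0.407  0.16 ]
marker_tab 0.46 [223.6 241.5] [0.539 0.286 0.16 ]
marker_tab 0.43 [360.2 199.4] [ 0.657 -0.078  0.16 ]
marker_tab 0.26 [367.  252.7] [ 0.514 -0.098  0.16 ]
marker_hook 0.74 [480.5 281.6] [ 0.441 -0.41   0.13 ]
rail_mark 0.91 [358.2 200.4] [ 0.65  -0.072  0.185]
rail_mark 0.67 [279.7 230.5] [0.568 0.134 0.185]
rail_mark 0.64 [486.6 285.3] [ 0.431 -0.409  0.185]
sandblock 0.73 [436.3 310.1] [ 0.357 -0.317  0.   ]
sandblock 0.39 [361.2 201.9] [ 0.677 -0.092  0.   ]
tape 0.96 [481.1 225.5] [ 0.611 -0.452  0.   ]
tape 0.18 [224.3 241.6] [0.551 0.317 0.   ]
wedge_grip 0.57 428 [ 0.467 -0.01   0.039] 0.048
wedge_grip 0.35 1210 [ 0.654 -0.17   0.184] 0.198
marker_tab 0.79 455 [ 0.447 -0.408  0.05 ] 0.18
packer1_c 0.57 255 [ 0.524 -0.104  0.044] 0.055
[[ 0.    -0.932  0.361]
 [ 0.     0.361  0.932]
 [-1.    -0.     0.   ]]
```

View pics/topz.png

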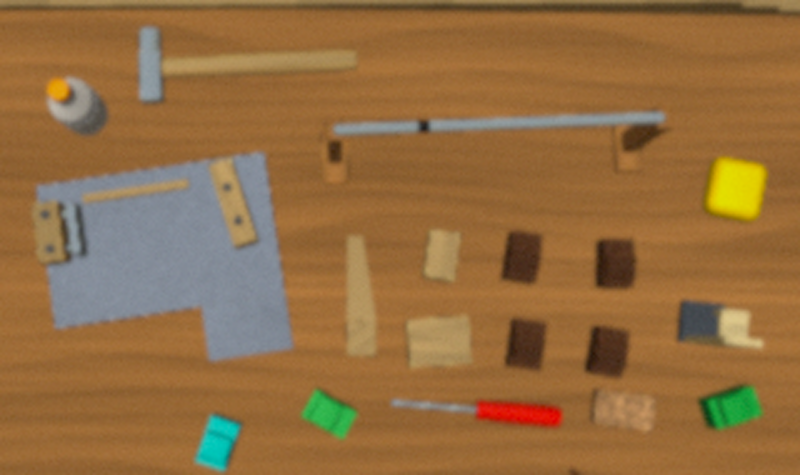

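Emit:
{"fn": "play_rows", "kwargs": {
  "plan": [
    [1,0.04,-0.05,0,-0.12],
    [1,0.08,-0.1,0,-0.25],
    [1,0.12,-0.15,0.0,-0.4],
    [1,0.15,-0.2,0.0,-0.5],
    [1,0.18,-0.25,0.0,-0.6],
    [1,0.21,-0.3,0.0,-0.75],
    [1,0.23,-0.34,0.0,-0.87],
    [1,0.25,-0.37,0,-1.03],
    [1,0.25,-0.37,0,-1.03],
    [1,0.25,-0.37,0,-1.03]
  ]
}}

```text
clock: 2.0
tcp_pos: [0.4978, 0.2517, 0.24]
orientation: [-0.127, 1.565, 0.123]
contact_force: [-0.5, 0.0, 0.2]
grip_width: 0.0854
```

Run:
```python
from h import *
o=r.get_obs();f=r.grab_frame("wrist"); cv2.imwrite("pics/w1.png",f["pixels"]);print(o["clock"],o["tcp_pos"],cv2.Rodrigues(o["orientation"])[0].round(3),np.array(f["tool_from_camera"]).round(3))
for n,z in [("row",.012),("cheek",.012),("wedge_home",.032)]:
    for d in r.pinpoint(f,n)[:2]:
        p=np.array(d["position"])*[640,480]; print(n,round(d["conf"],2),p.round(1),at_z(f,[p],z,o)[0].round(4))
```

```text
2.0 [0.49779997 0.25167205 0.24002253] [[ 0.003 -0.159  0.987]
 [-0.002  0.987  0.159]
 [-1.    -0.003  0.002]] [[-0.    -0.276  0.961 -0.134]
 [ 0.001 -0.961 -0.276  0.07 ]
 [ 1.     0.     0.     0.   ]
 [ 0.     0.     0.     1.   ]]
row 0.74 [385.1 134.9] [0.5529 0.3238 0.012 ]
cheek 0.56 [375.2 300.9] [0.5789 0.1526 0.012 ]
wedge_home 0.95 [317.4 299.6] [0.5153 0.154  0.032 ]
```

View pics/w1.png

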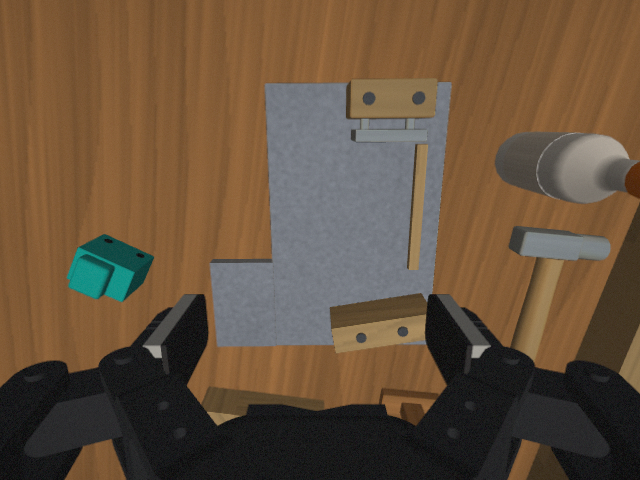

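Run:
```python
from h import *
o=r.get_obs();f=r.grab_frame("wrist")
cv2.imwrite("pics/w1z.png",cv2.resize(f["pixels"][70:360,200:460],None,fx=2.2,fy=2.2,interpolation=cv2.INTER_CUBIC)[:600])
def P(uv,z): return at_z(f,uv,z,o).round(4)
print("near",P([(265,83),(272,262),(211,262),(217,347),(433,345),(451,84)],.012).tolist())
print("fence",P([(416,144),(408,268)],.020).tolist())
print("plate",P([(354,141),(424,143)],.012).tolist())
print("cheek",P([(330,308),(424,295)],.012).tolist(),P([(333,327),(428,310)],.058).tolist())
W=cloud(f,o)
for uv in [(390,136),(390,130),(390,100),(380,340),(350,200),(413,200),(560,350),(100,330)]: print(uv,W[uv[1],uv[0]].round(4))
```

```text
near [[0.4286, 0.36, 0.012], [0.4591, 0.1891, 0.012], [0.3965, 0.1782, 0.012], [0.4129, 0.0786, 0.012], [0.6496, 0.1228, 0.012], [0.5955, 0.3881, 0.012]]
fence [[0.5753, 0.3312, 0.02], [0.5977, 0.2099, 0.02]]
plate [[0.5188, 0.3239, 0.012], [0.5847, 0.3335, 0.012]]
cheek [[0.5284, 0.1475, 0.012], [0.6246, 0.1801, 0.012]] [[0.5289, 0.1514, 0.058], [0.6139, 0.1848, 0.058]]
(390, 136) [0.5517 0.3342 0.0105]
(390, 130) [0.5418 0.3383 0.056 ]
(390, 100) [0.5361 0.3609 0.0582]
(380, 340) [0.5769 0.1444 0.0562]
(350, 200) [0.5266 0.2671 0.0095]
(413, 200) [0.5883 0.2781 0.0106]
(560, 350) [ 7.998e-01  1.353e-01 -5.000e-04]
(100, 330) [ 0.2779  0.0693 -0.001 ]
```

View pics/w1z.png

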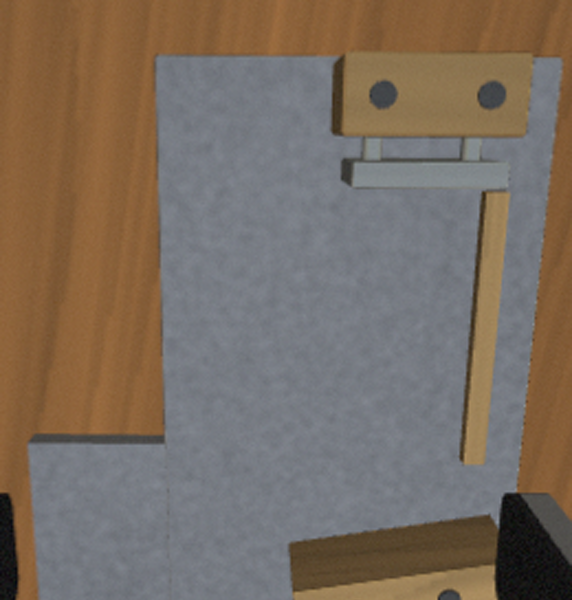

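```bash
cat >> h.py <<'E'
YAW=np.radians(10.4)
EX=np.array([np.cos(YAW),np.sin(YAW)]);EY=np.array([-np.sin(YAW),np.cos(YAW)])
E
python3 - <<'E'
from h import *
o=r.get_obs();f=r.grab_frame("wrist")
uv=lambda a:np.array([200+a[0]/2.2,70+a[1]/2.2])
for nm,pts,z in [("plate",[(352,187),(507,187)],.058),("plate",[(352,187),(507,187)],.056),("cheekbot",[(289,543),(490,516)],.012),("cheektop",[(294,591),(495,567)],.058),("fence",[(483,192),(461,463)],.02),("near",[(156,57),(165,435)],.012),("notch",[(30,436)],.012)]:
    q=at_z(f,[uv(p) for p in pts],z,o)[:,:2]; print(nm,q.round(4).tolist(),(q@EX).round(4),(q@EY).round(4))
g=cv2.cvtColor(f["pixels"],cv2.COLOR_BGR2GRAY)
print(g[120:150,390].tolist()); print(g[120:150,370].tolist())
for n in ("top","side"):
  f=r.grab_frame(n)
  for l,z in (("row",.012),("cheek",.012)):
    for d in r.pinpoint(f,l)[:1]:
        q=at_z(f,[np.array(d["position"])*[640,480]],z)[:,:2]; print(n,l,q,q@EX,q@EY,d["conf"])
E
```

```text
plate [[0.521, 0.3146], [0.579, 0.3248]] [0.5692 0.6281] [0.2154 0.2149]
plate [[0.5212, 0.3145], [0.5796, 0.3247]] [0.5694 0.6287] [0.2153 0.2148]
cheekbot [[0.5316, 0.1377], [0.6258, 0.1693]] [0.5478 0.6461] [0.0394 0.0536]
cheektop [[0.5317, 0.1395], [0.6156, 0.1665]] [0.5481 0.6356] [0.0412 0.0526]
fence [[0.5813, 0.3204], [0.6024, 0.1971]] [0.6296 0.6281] [0.2102 0.0851]
near [[0.4351, 0.3502], [0.4629, 0.1836]] [0.4912 0.4885] [0.2659 0.097 ]
notch [[0.3998, 0.172]] [0.4242] [0.097]
[119, 120, 118, 118, 121, 120, 125, 121, 123, 127, 123, 109, 102, 123, 125, 123, 123, 126, 127, 125, 127, 119, 83, 87, 116, 132, 132, 131, 135, 135]
[119, 119, 118, 121, 118, 122, 122, 125, 123, 125, 121, 110, 107, 138, 137, 137, 136, 139, 135, 140, 136, 137, 131, 102, 137, 133, 135, 133, 134, 134]
top row [[ 0.51658253 -0.32294341]] [0.44979837] [-0.41089096] 0.59
top cheek [[0.52194012 0.1567065 ]] [0.54165394] [0.05991186] 0.75
side row [[0.55511462 0.3186954 ]] [0.60352553] [0.21325088] 0.83
side cheek [[0.5821332  0.16227835]] [0.60186396] [0.05452617] 0.63
```

```bash
cat >> h.py <<'E'
from scipy.optimize import least_squares
from scipy.ndimage import map_coordinates, gaussian_filter1d
def toW(p,X):
    c,s=np.cos(p[2]),np.sin(p[2]); X=np.atleast_2d(X)
    return np.c_[p[0]+c*X[:,0]-s*X[:,1],p[1]+s*X[:,0]+c*X[:,1],X[:,2]]
def fit(f,o,p0,lines,half=12,n=25,iters=4,free=(1,1,1),verbose=1):
    g=cv2.cvtColor(f["pixels"],cv2.COLOR_BGR2GRAY).astype(float); p=np.array(p0,float)
    for it in range(iters):
        obs=[]
        for k,(a,b) in enumerate(lines):
            X=np.linspace(a,b,n); q=proj(f,toW(p,X),o); t=(q[-1]-q[0])/np.linalg.norm(q[-1]-q[0]); nn=np.array([-t[1],t[0]])
            s=np.arange(-half,half+.01,.5)
            for i in range(n):
                S=q[i]+s[:,None]*nn
                if S.min()<0 or S[:,0].max()>638 or S[:,1].max()>478: continue
                pr=gaussian_filter1d(map_coordinates(g,[S[:,1],S[:,0]],order=1),2); d=np.abs(np.gradient(pr)); j=d[2:-2].argmax()+2
                if d[j]>2: obs.append((k,X[i],q[i]+s[j]*nn,nn))
        Xs=np.array([x[1] for x in obs]);Q=np.array([x[2] for x in obs]);N=np.array([x[3] for x in obs]);ks=np.array([x[0] for x in obs])
        fr=np.array(free,bool)
        def res(v):
            pp=p.copy();pp[fr]=v; return np.sum((proj(f,toW(pp,Xs),o)-Q)*N,1)
        sol=least_squares(res,p[fr],loss="soft_l1",f_scale=.7); p[fr]=sol.x
        half=max(5,half*.6)
    rr=res(p[fr])
    if verbose:
        for k in range(len(lines)): 
            m=ks==k; print(" line",k,m.sum(),"med",np.median(rr[m]).round(2) if m.any() else None,"mad",np.median(np.abs(rr[m])).round(2) if m.any() else None)
    return p
def draw(f,o,p,lines,name,crop=None,s=1):
    im=cv2.resize(f["pixels"],None,fx=s,fy=s,interpolation=cv2.INTER_CUBIC)
    for a,b in lines:
        q=proj(f,toW(p,np.linspace(a,b,20)),o); cv2.polylines(im,[((q+.5)*s-.5).round().astype(int)],False,(0,0,255),1)
    if crop: x0,y0,x1,y1=[int(c*s) for c in crop]; im=im[y0:y1,x0:x1]
    cv2.imwrite(name,im)
JIG=[((-.110,.03,.012),(-.110,-.09,.012)),((.032,-.015,.020),(.032,-.12,.020)),((-.03,0,.056),(.03,0,.056)),((-.045,-.167-.0075,.012),(.03,-.167+.005,.012))]
E
python3 - <<'E'
from h import *
o=r.get_obs();f=r.grab_frame("wrist")
p=fit(f,o,[.548,.325,YAW],JIG); print(p,np.degrees(p[2]))
for i in range(4):
    l=[JIG[j] for j in range(4) if j!=i]; print(i,fit(f,o,p,l,verbose=0,half=6))
draw(f,o,p,JIG,"pics/w1f.png",(200,70,460,360),2)
E
```

```text
line 0 25 med 0.5 mad 0.5
 line 1 25 med -0.5 mad 0.5
 line 2 24 med 0.51 mad 0.51
 line 3 25 med -0.49 mad 0.49
[0.55132107 0.31967082 0.16134929] 9.244633431349174
0 [0.55024168 0.31950837 0.17047385]
1 [0.55163318 0.3198203  0.16759482]
2 [0.55165886 0.31891487 0.15686832]
3 [0.55143471 0.31991872 0.15802847]
```

View pics/w1f.png

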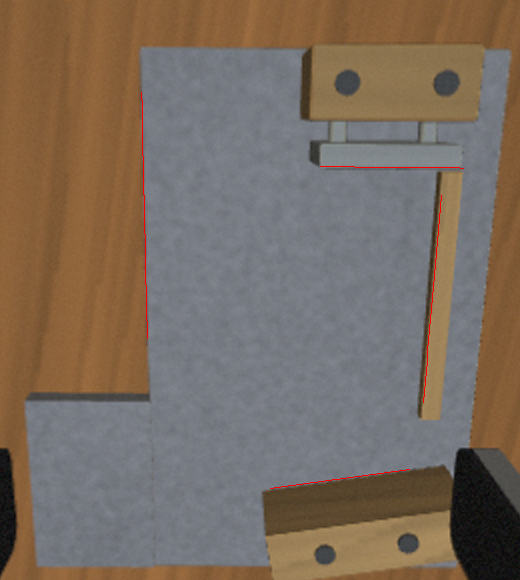

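The fit overlays the jig's edges well: row point at (0.551, 0.320), yaw 9.2°. Next I'll look at the blanks.

Emit:
{"fn": "play_rows", "kwargs": {
  "plan": [
    [1,0,-0.05,0,0],
    [1,0,-0.1,0,0],
    [1,0,-0.15,0,0],
    [1,0,-0.2,0,0],
    [1,0,-0.25,0,0],
    [1,0,-0.3,0,0],
    [1,0,-0.35,0,0],
    [1,0,-0.4,0,0],
    [1,0,-0.45,0,0],
    [1,0,-0.5,0,0]
  ]
}}

```text
clock: 3.65
tcp_pos: [0.4938, -0.2424, 0.2396]
orientation: [-0.135, 1.566, 0.135]
contact_force: [1.1, -0.5, -0.1]
grip_width: 0.0851
```

Emit:
{"fn": "play_rows", "kwargs": {
  "plan": [
    [1,0,-0.03,0,-0.1],
    [1,0,-0.05,0,-0.16],
    [1,0,-0.05,0,-0.16],
    [1,0,-0.05,0,-0.16]
  ]
}}

```text
clock: 4.05
tcp_pos: [0.4942, -0.2894, 0.239]
orientation: [-0.009, 1.571, 0.011]
contact_force: [0.4, 0.0, 0.9]
grip_width: 0.0854
```

Run:
```python
from h import *
o=r.get_obs();f=r.grab_frame("wrist"); cv2.imwrite("pics/w2.png",f["pixels"]);print(o["clock"],o["tcp_pos"])
for n,z in [("blank1_c",.03)]:
    for d in r.pinpoint(f,n)[:6]:
        p=np.array(d["position"])*[640,480]; print(n,round(d["conf"],2),p.round(1),at_z(f,[p],z,o)[0].round(4))
W=cloud(f,o)
for d in r.outline_of(f,"blank1_c")[:8]:
    print(round(d["conf"],2),d["mask"].sum(),np.nanmedian(W[d["mask"]],0).round(3))
# dark blobs with top z>.04
g=f["pixels"].max(2); m=((g<75)&(W[...,2]>.035)&(W[...,2]<.07)&(W[...,1]>-.34)).astype(np.uint8); m=cv2.morphologyEx(m,cv2.MORPH_OPEN,np.ones((5,5)))
n,l,st,c=cv2.connectedComponentsWithStats(m)
for i in range(1,n):
    if st[i,4]>150:
        q=W[l==i]; rc=cv2.minAreaRect((q[:,:2]*1000).astype(np.float32)); print(st[i],np.nanmedian(q,0).round(3),[np.round(x,1) for x in rc])
```

```text
4.05 [ 0.4942484  -0.28944752  0.23895107]
blank1_c 0.74 [355.2 104.2] [ 0.5273 -0.1993  0.03  ]
blank1_c 0.16 [176.6 227.3] [ 0.3603 -0.3135  0.03  ]
0.93 3190 [ 0.524 -0.199  0.057]
0.73 3413 [ 0.428 -0.204  0.055]
```

View pics/w2.png

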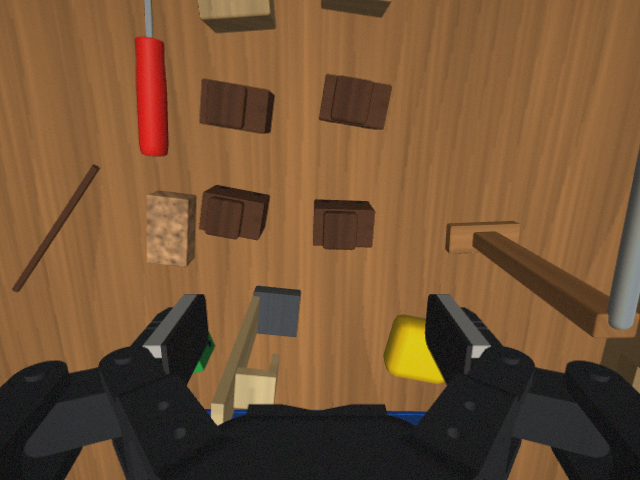

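```bash
cat >> h.py <<'E'
def blocks(f,o,zmin=.040,zmax=.070,xr=(.3,.65),yr=(-.4,.0),sz=(800,5000)):
    W=cloud(f,o); m=((W[...,2]>zmin)&(W[...,2]<zmax)&(W[...,0]>xr[0])&(W[...,0]<xr[1])&(W[...,1]>yr[0])&(W[...,1]<yr[1])).astype(np.uint8)
    m=cv2.morphologyEx(m,cv2.MORPH_OPEN,np.ones((5,5))); n,l,st,c=cv2.connectedComponentsWithStats(m); out=[]
    for i in range(1,n):
        if sz[0]<st[i,4]<12000:
            q=W[l==i]; (cx,cy),(w,h),a=cv2.minAreaRect((q[:,:2]*1000).astype(np.float32))
            if w<h: w,h,a=h,w,a+90
            a=(a+90)%180-90
            bgr=np.median(f["pixels"][l==i],0)
            out.append((st[i,:2]+st[i,2:4]/2,cx/1000,cy/1000,a,w,h,bgr)); print(np.round(out[-1][0]),"c %.4f %.4f ang %.1f size %.0f %.0f"%out[-1][1:6],bgr,np.nanmax(q[:,2]).round(3))
    return out
BL=[((-.028,y,.046),(.028,y,.046)) for y in(-.018,.018)]+[((x,-.016,.046),(x,.016,.046)) for x in (-.028,.028)]
E
python3 - <<'E'
from h import *
o=r.get_obs();f=r.grab_frame("wrist")
for b in blocks(f,o):
    if b[1]>.3:
        p=fit(f,o,[b[1],b[2],np.radians(b[3])],BL,half=6,verbose=1); print("   fit",p.round(4),np.degrees(p[2]).round(1))
E
```

```text
[234.  11.] c 0.4273 -0.1311 ang 1.4 size 56 14 [ 90. 131. 159.] 0.048
[356. 103.] c 0.5256 -0.1983 ang -8.5 size 56 36 [37. 53. 82.] 0.062
[234. 108.] c 0.4235 -0.2033 ang -8.0 size 57 37 [37. 53. 81.] 0.062
[232. 216.] c 0.4168 -0.2981 ang -10.7 size 56 36 [37. 54. 82.] 0.061
[344. 230.] c 0.5197 -0.3076 ang -1.0 size 56 36 [38. 54. 83.] 0.061
 line 0 22 med 0.03 mad 0.05
 line 1 0 med None mad None
 line 2 14 med 0.0 mad 0.5
 line 3 14 med -0.51 mad 2.25
   fit [ 0.4286 -0.1291  0.0839] 4.8
 line 0 25 med -0.5 mad 0.5
 line 1 25 med 0.51 mad 0.51
 line 2 25 med 0.0 mad 0.0
 line 3 25 med 0.0 mad 0.0
   fit [ 0.5252 -0.1988 -0.1458] -8.4
 line 0 25 med 0.01 mad 0.01
 line 1 25 med 0.01 mad 0.01
 line 2 25 med 2.01 mad 2.01
 line 3 25 med -3.49 mad 3.49
   fit [ 0.4256 -0.2037 -0.1464] -8.4
 line 0 24 med -0.7 mad 1.51
 line 1 24 med 0.17 mad 0.99
 line 2 25 med 0.54 mad 0.54
 line 3 25 med -3.01 mad 3.01
   fit [ 0.4174 -0.2992 -0.1582] -9.1
 line 0 25 med -1.07 mad 2.04
 line 1 24 med 0.49 mad 0.73
 line 2 25 med -0.26 mad 0.32
 line 3 25 med 0.12 mad 0.28
   fit [ 0.5192 -0.3083 -0.0119] -0.7
```

Emit:
{"fn": "play_rows", "kwargs": {
  "plan": [
    [1,0.015,0.045,0,-0.08],
    [1,0.032,0.092,-0.03,-0.158],
    [1,0.032,0.092,-0.08,-0.158],
    [1,0.032,0.092,-0.13,-0.158],
    [1,0.032,0.092,-0.17,-0.158],
    [1,0.032,0.092,-0.195,-0.158],
    [1,0.032,0.092,-0.21,-0.158],
    [1,0.032,0.092,-0.221,-0.158],
    [1,0.032,0.092,-0.221,-0.158]
  ]
}}

```text
clock: 5.15
tcp_pos: [0.526, -0.1982, 0.0179]
orientation: [0.115, 1.568, -0.115]
contact_force: [-0.1, 0.8, 0.3]
grip_width: 0.0854
```

Emit:
{"fn": "play_rows", "kwargs": {
  "plan": [
    [-0.2,0,0,0,0],
    [-0.2,0,0,0,0],
    [-0.2,0,0,0,0],
    [-0.2,0,0,0,0],
    [-0.2,0,0,0,0],
    [-0.2,0,0,0,0],
    [-0.2,0,0,0,0],
    [-0.2,0,0,0,0]
  ],
  "force": 30
}}

```text
clock: 5.95
tcp_pos: [0.5271, -0.1989, 0.0197]
orientation: [0.115, 1.565, -0.116]
contact_force: [-0.9, 0.8, 7.4]
grip_width: 0.0557
```

Run:
```python
from h import *
o=r.get_obs();f=r.grab_frame("wrist"); cv2.imwrite("pics/w3.png",f["pixels"]);print(o)
```

```text
{'clock': 5.95, 'joints': array([-0.11030707,  0.65138173,  0.47614003,  2.00017044, -0.51085809,
        0.60550542,  0.56294972]), 'qvel': array([-0.00151039,  0.00052958,  0.00070189, -0.00013964, -0.00095713,
        0.00097463, -0.00020266]), 'tau': array([ 1.45447296e-01, -4.96333480e+01,  8.72434705e+00, -1.45466092e+01,
       -3.29396047e-02, -2.99111595e-01, -7.48080405e-03]), 'tcp_pos': array([ 0.52705947, -0.19894811,  0.01971226]), 'orientation': array([ 0.11533596,  1.56514379, -0.11551675]), 'contact_force': array([-0.89574786,  0.84791406,  7.38495145]), 'moment': array([ 0.04345162,  0.18728044, -0.02276028]), 'grip_width': 0.055661902230790754}
```

View pics/w3.png

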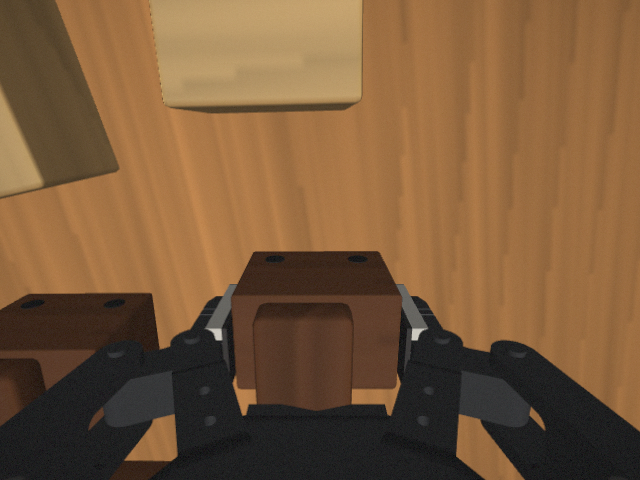

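Emit:
{"fn": "play_rows", "kwargs": {
  "plan": [
    [-0.2,0,0,0.03,0],
    [-0.2,0,0,0.07,0],
    [-0.2,0,0.02,0.1,0],
    [-0.2,0,0.05,0.11,0.05],
    [-0.2,0,0.095,0.11,0.1],
    [-0.2,0,0.14,0.11,0.15],
    [-0.2,0.01,0.185,0.11,0.2],
    [-0.2,0.01,0.23,0.11,0.25],
    [-0.2,0.01,0.275,0.11,0.308],
    [-0.2,0.02,0.32,0.11,0.308]
  ]
}}

```text
clock: 7.0
tcp_pos: [0.5448, 0.1231, 0.1288]
orientation: [-0.127, 1.568, 0.128]
contact_force: [1.5, -0.3, -1.1]
grip_width: 0.0555
```

Emit:
{"fn": "play_rows", "kwargs": {
  "plan": [
    [-0.2,0.003,0.045,0,0],
    [-0.2,0.006,0.09,0,0],
    [-0.2,0.009,0.13,0,0],
    [-0.2,0.009,0.16,0,0],
    [-0.2,0.009,0.176,0,0],
    [-0.2,0.009,0.176,0,0],
    [-0.2,0.009,0.176,-0.02,0],
    [-0.2,0.009,0.176,-0.02,0]
  ]
}}

```text
clock: 7.8
tcp_pos: [0.5539, 0.294, 0.1066]
orientation: [-0.127, 1.571, 0.122]
contact_force: [-0.1, 0.4, -0.0]
grip_width: 0.0553
```

Run:
```python
from h import *
o=r.get_obs();f=r.grab_frame("wrist"); cv2.imwrite("pics/w4.png",f["pixels"]);print(o["tcp_pos"],o["orientation"],o["grip_width"],o["contact_force"])
```

```text
[0.55386157 0.29396495 0.10663424] [-0.12668593  1.57058652  0.12199578] 0.055304899534634654 [-0.08853539  0.35676701 -0.02654038]
```

View pics/w4.png

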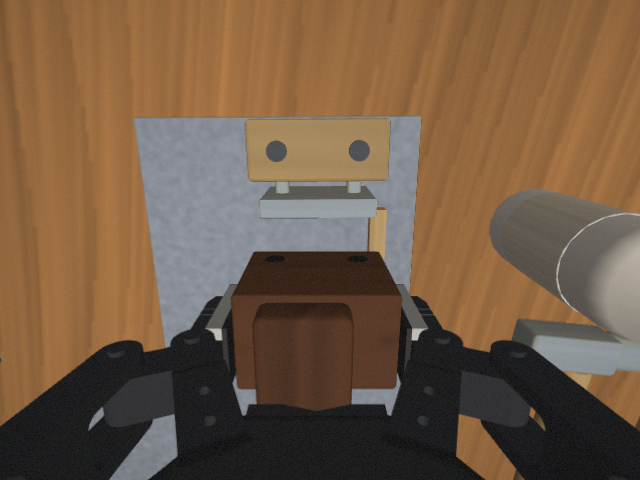

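Emit:
{"fn": "play_rows", "kwargs": {
  "plan": [
    [-0.2,0,0,-0.025,0],
    [-0.2,0,0,-0.05,0],
    [-0.2,0,0,-0.065,0],
    [-0.2,0,0,-0.072,0],
    [-0.2,0,0,-0.077,0],
    [-0.2,0,0,-0.077,0],
    [-0.2,0,0,-0.077,0]
  ]
}}

```text
clock: 8.55
tcp_pos: [0.5557, 0.2975, 0.0322]
orientation: [-0.126, 1.566, 0.127]
contact_force: [-0.8, 0.4, -0.5]
grip_width: 0.0556
```

Run:
```python
from h import *
o=r.get_obs();f=r.grab_frame("wrist"); cv2.imwrite("pics/w5.png",f["pixels"]);print(o["tcp_pos"],o["orientation"],o["grip_width"],o["contact_force"])
```

```text
[0.55572031 0.29749708 0.0321946 ] [-0.12563232  1.56562996  0.1266948 ] 0.055597893120860054 [-0.78157169  0.38077752 -0.49232152]
```

View pics/w5.png

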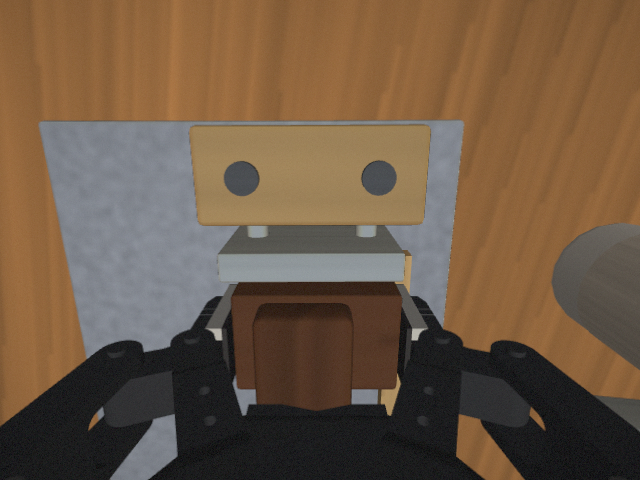

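Emit:
{"fn": "play_rows", "kwargs": {
  "plan": [
    [-0.2,0,0,-0.001,0],
    [-0.2,-0.0005,0.003,-0.001,0],
    [-0.2,-0.001,0.006,-0.001,0],
    [-0.2,-0.001,0.006,-0.001,0],
    [-0.2,-0.001,0.006,-0.001,0],
    [0.5,-0.001,0.006,-0.001,0],
    [0.9,-0.001,0.006,-0.001,0],
    [0.9,-0.001,0.006,-0.001,0],
    [0.9,-0.001,0.006,-0.001,0],
    [0.9,-0.001,0.006,-0.001,0]
  ]
}}

```text
clock: 9.6
tcp_pos: [0.5538, 0.3035, 0.0302]
orientation: [-0.127, 1.567, 0.127]
contact_force: [0.5, -0.4, 0.1]
grip_width: 0.0812
```

Emit:
{"fn": "play_rows", "kwargs": {
  "plan": [
    [1,0,0,0.02,0],
    [1,0,0,0.06,0],
    [1,0,-0.02,0.1,0],
    [1,0,-0.05,0.12,0],
    [1,0,-0.05,0.12,0]
  ]
}}

```text
clock: 10.1
tcp_pos: [0.5567, 0.2488, 0.1541]
orientation: [-0.121, 1.562, 0.122]
contact_force: [1.5, -0.1, 0.1]
grip_width: 0.0855
```

Run:
```python
from h import *
o=r.get_obs();f=r.grab_frame("wrist"); cv2.imwrite("pics/w6.png",f["pixels"]);print(o["clock"],o["tcp_pos"],o["orientation"],o["grip_width"],o["contact_force"])
b=blocks(f,o,.05,.08,(.4,.65),(.0,.4))
```

```text
10.1 [0.55666391 0.24884024 0.15407108] [-0.12105052  1.56194668  0.12185763] 0.08546250610639751 [ 1.54783706 -0.0650453   0.07442679]
[322.  66.] c 0.5450 0.3524 ang 9.4 size 70 31 [ 79. 115. 139.] 0.061
[324. 148.] c 0.5530 0.3064 ang 9.7 size 60 46 [36. 51. 77.] 0.074
[328. 378.] c 0.5828 0.1408 ang 19.0 size 100 31 [ 88. 128. 155.] 0.061
```

View pics/w6.png

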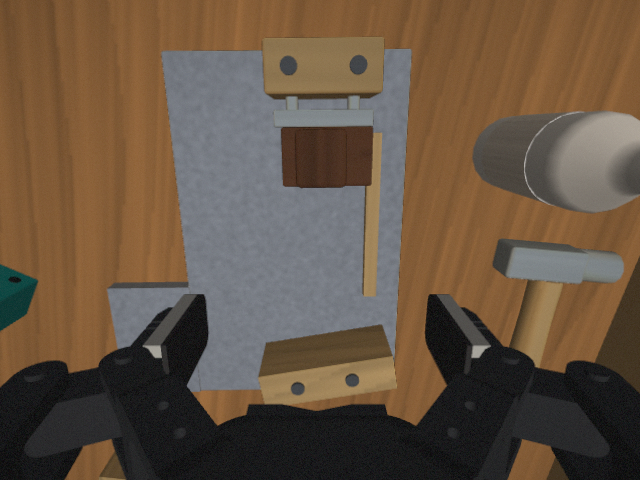

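Emit:
{"fn": "play_rows", "kwargs": {
  "plan": [
    [1,0,-0.045,0.03,-0.05],
    [1,-0.01,-0.09,0.05,-0.1],
    [1,-0.02,-0.135,0.05,-0.15],
    [1,-0.04,-0.18,0.05,-0.2],
    [1,-0.06,-0.22,0.05,-0.25],
    [1,-0.08,-0.26,0.05,-0.304],
    [1,-0.1,-0.3,0.05,-0.304],
    [1,-0.12,-0.345,0.05,-0.304],
    [1,-0.13,-0.39,0.05,-0.304],
    [1,-0.13,-0.43,0.05,-0.304]
  ]
}}

```text
clock: 11.15
tcp_pos: [0.4223, -0.1775, 0.1999]
orientation: [0.113, 1.569, -0.111]
contact_force: [1.1, 0.8, 0.4]
grip_width: 0.0853
```

Emit:
{"fn": "play_rows", "kwargs": {
  "plan": [
    [1,0,-0.045,0,0],
    [1,0,-0.087,0,0],
    [1,0,-0.087,0,0],
    [1,0,-0.087,0,0]
  ]
}}

```text
clock: 11.55
tcp_pos: [0.4237, -0.2639, 0.1996]
orientation: [0.114, 1.569, -0.114]
contact_force: [0.3, 0.2, -0.0]
grip_width: 0.0852
```

Run:
```python
from h import *
o=r.get_obs();f=r.grab_frame("wrist"); cv2.imwrite("pics/w7.png",f["pixels"]);print(o["clock"],o["tcp_pos"],o["orientation"],o["grip_width"],o["contact_force"])
b=blocks(f,o)
```

```text
11.55 [ 0.42366516 -0.26387935  0.19959348] [ 0.11369347  1.56937566 -0.11396431] 0.08518326771452917 [ 0.2787328   0.15323996 -0.02912398]
[290.  27.] c 0.4265 -0.1204 ang 3.8 size 57 34 [ 93. 136. 165.] 0.049
[305. 142.] c 0.4233 -0.2036 ang -8.2 size 56 36 [38. 54. 83.] 0.062
[438. 254.] c 0.5192 -0.3073 ang -1.3 size 56 36 [37. 54. 82.] 0.061
[314. 260.] c 0.4165 -0.2981 ang -10.7 size 56 36 [38. 54. 83.] 0.061
```

View pics/w7.png

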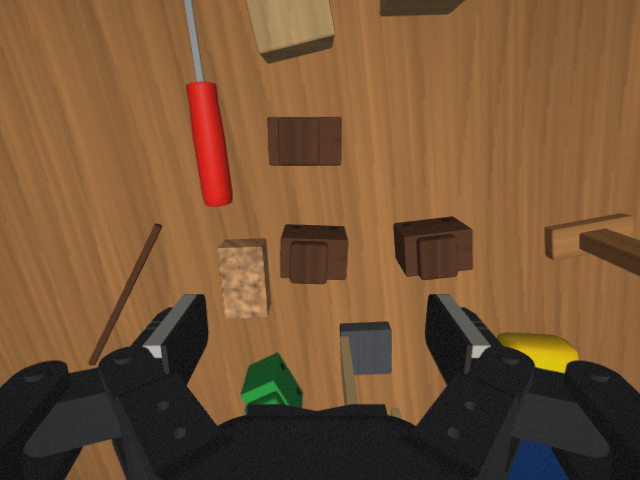

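Emit:
{"fn": "play_rows", "kwargs": {
  "plan": [
    [0.65,0,0.03,0,0],
    [0.65,0,0.06,-0.01,0],
    [0.65,0,0.06,-0.05,0],
    [0.65,0,0.06,-0.09,0],
    [0.65,0,0.06,-0.13,0],
    [0.65,0,0.06,-0.155,0],
    [0.65,0,0.06,-0.17,0],
    [0.65,0,0.06,-0.182,0],
    [0.65,0,0.06,-0.182,0]
  ]
}}

```text
clock: 12.5
tcp_pos: [0.4235, -0.2019, 0.0172]
orientation: [0.112, 1.57, -0.11]
contact_force: [-0.5, 0.0, -0.4]
grip_width: 0.0704
```

Emit:
{"fn": "play_rows", "kwargs": {
  "plan": [
    [-0.2,0,0,0,0],
    [-0.2,0,0,0,0],
    [-0.2,0,0,0,0],
    [-0.2,0,0,0,0],
    [-0.2,0,0,0,0],
    [-0.2,0,0,0.03,0],
    [-0.2,0,0,0.07,0],
    [-0.2,0.02,0.02,0.1,0],
    [-0.2,0.04,0.05,0.11,0.05],
    [-0.2,0.06,0.095,0.11,0.1]
  ],
  "force": 30
}}

```text
clock: 13.5
tcp_pos: [0.4859, -0.1098, 0.1307]
orientation: [0.035, 1.565, -0.036]
contact_force: [1.4, -0.3, -1.6]
grip_width: 0.0555
```

Emit:
{"fn": "play_rows", "kwargs": {
  "plan": [
    [-0.2,0.02,0.045,0,0.05],
    [-0.2,0.035,0.09,0,0.1],
    [-0.2,0.05,0.135,0,0.15],
    [-0.2,0.06,0.18,0,0.204],
    [-0.2,0.07,0.225,0,0.204],
    [-0.2,0.077,0.27,0,0.204],
    [-0.2,0.077,0.31,0,0.204],
    [-0.2,0.077,0.345,0,0.204],
    [-0.2,0.077,0.369,-0.01,0.204],
    [-0.2,0.077,0.369,-0.03,0.204]
  ]
}}

```text
clock: 14.5
tcp_pos: [0.5611, 0.2658, 0.0983]
orientation: [-0.129, 1.565, 0.134]
contact_force: [0.3, -0.1, 0.4]
grip_width: 0.0558
```

Emit:
{"fn": "play_rows", "kwargs": {
  "plan": [
    [-0.2,0,0,-0.02,0],
    [-0.2,0,0,-0.04,0],
    [-0.2,0,0,-0.055,0],
    [-0.2,0,0,-0.063,0],
    [-0.2,0,0,-0.068,0],
    [-0.2,0,0,-0.068,0],
    [-0.2,0,0,-0.068,0]
  ]
}}

```text
clock: 15.2
tcp_pos: [0.5616, 0.2603, 0.0309]
orientation: [-0.126, 1.566, 0.126]
contact_force: [-0.4, -0.0, 2.0]
grip_width: 0.0557
```

Run:
```python
from h import *
o=r.get_obs();f=r.grab_frame("wrist"); cv2.imwrite("pics/w8.png",f["pixels"]);print(o["clock"],o["tcp_pos"],o["orientation"],o["grip_width"],o["contact_force"])
```

```text
15.2 [0.56163437 0.26029427 0.03092375] [-0.12577514  1.56581612  0.12639828] 0.055679576206127894 [-0.41179875 -0.02572839  1.98936753]
```

View pics/w8.png

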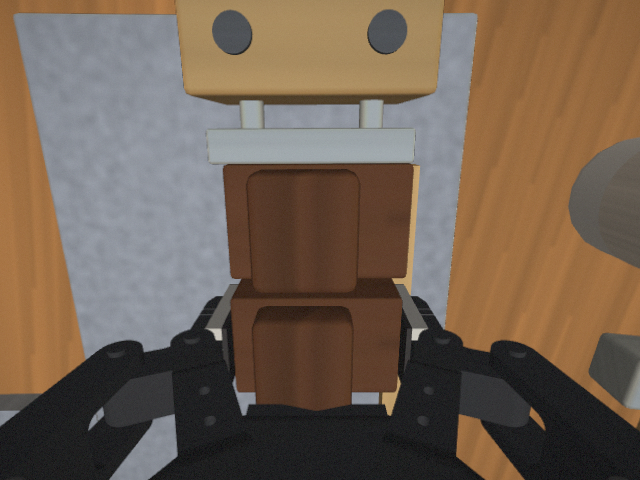

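Emit:
{"fn": "play_rows", "kwargs": {
  "plan": [
    [-0.2,-0.0005,0.003,0,0],
    [-0.2,-0.001,0.006,0,0],
    [-0.2,-0.0015,0.008,0,0],
    [-0.2,-0.0015,0.008,0,0],
    [-0.2,-0.0015,0.008,0,0],
    [0.5,-0.0015,0.008,0,0],
    [0.9,-0.0015,0.008,0,0],
    [0.9,-0.0015,0.008,0,0],
    [0.9,-0.0015,0.008,0,0]
  ]
}}

```text
clock: 16.15
tcp_pos: [0.5592, 0.2687, 0.0301]
orientation: [-0.127, 1.567, 0.127]
contact_force: [0.8, 0.6, 0.9]
grip_width: 0.0809
```

Emit:
{"fn": "play_rows", "kwargs": {
  "plan": [
    [1,0,0,0.03,0],
    [1,0,0,0.07,0],
    [1,0,0,0.11,0],
    [1,0,-0.03,0.14,0],
    [1,0,-0.07,0.17,0],
    [1,-0.005,-0.11,0.17,-0.05],
    [1,-0.01,-0.155,0.17,-0.1],
    [1,-0.015,-0.2,0.17,-0.16],
    [1,-0.02,-0.245,0.17,-0.16],
    [1,-0.025,-0.29,0.17,-0.16]
  ]
}}

```text
clock: 17.15
tcp_pos: [0.5339, -0.0231, 0.2004]
orientation: [-0.001, 1.571, 0.001]
contact_force: [-0.2, -0.7, 0.2]
grip_width: 0.0851
```

Emit:
{"fn": "play_rows", "kwargs": {
  "plan": [
    [1,-0.005,-0.045,0,0],
    [1,-0.01,-0.09,0,0],
    [1,-0.014,-0.135,0,0],
    [1,-0.014,-0.18,0,0],
    [1,-0.014,-0.225,0,0],
    [1,-0.014,-0.27,0,0],
    [1,-0.014,-0.315,0,0],
    [1,-0.014,-0.34,0,0],
    [1,-0.014,-0.34,0,0],
    [1,-0.014,-0.34,0,0]
  ]
}}

```text
clock: 18.15
tcp_pos: [0.5201, -0.3616, 0.1999]
orientation: [0.001, 1.571, 0.0]
contact_force: [0.2, 0.5, -0.7]
grip_width: 0.0853
```

Run:
```python
from h import *
o=r.get_obs();f=r.grab_frame("wrist"); cv2.imwrite("pics/w9.png",f["pixels"]);print(o["clock"],o["tcp_pos"],o["orientation"],o["grip_width"],o["contact_force"])
b=blocks(f,o)
print("sand");b=blocks(f,o,.02,.035,(.3,.42),(-.4,-.25),(300,0))
f=r.grab_frame("side"); cv2.imwrite("pics/s9.png",f["pixels"])
```

```text
18.15 [ 0.52013364 -0.36160063  0.19994108] [6.82598244e-04 1.57127900e+00 4.02322949e-04] 0.08532045171390538 [ 0.18506426  0.48947593 -0.72961524]
[180. 136.] c 0.4165 -0.2984 ang -10.7 size 57 36 [37. 53. 81.] 0.061
[316. 150.] c 0.5196 -0.3080 ang -2.0 size 56 36 [38. 55. 84.] 0.061
sand
[108. 160.] c 0.3490 -0.3193 ang 83.8 size 71 41 [ 85. 123. 163.] 0.03
```

View pics/w9.png

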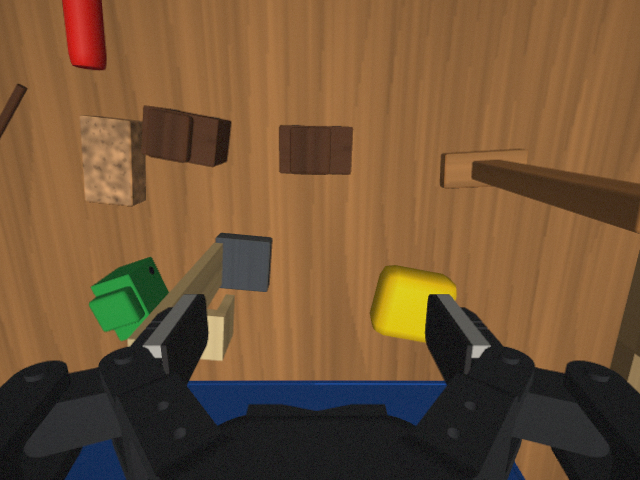

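View pics/s9.png

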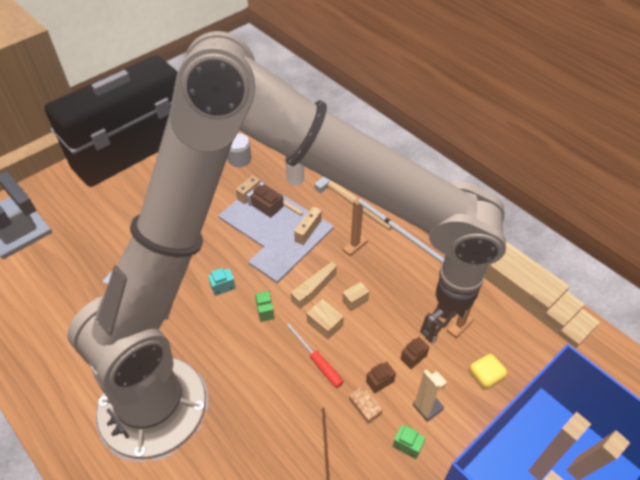

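Emit:
{"fn": "play_rows", "kwargs": {
  "plan": [
    [0.8,0,0.03,0,-0.03],
    [0.8,-0.001,0.054,-0.01,-0.03],
    [0.8,-0.001,0.054,-0.05,-0.03],
    [0.8,-0.001,0.054,-0.09,-0.03],
    [0.8,-0.001,0.054,-0.13,-0.03],
    [0.8,-0.001,0.054,-0.155,-0.03],
    [0.8,-0.001,0.054,-0.17,-0.03],
    [0.8,-0.001,0.054,-0.182,-0.03],
    [0.8,-0.001,0.054,-0.182,-0.03]
  ]
}}

```text
clock: 19.15
tcp_pos: [0.5194, -0.3067, 0.0176]
orientation: [0.023, 1.572, -0.021]
contact_force: [-0.7, 0.3, -0.2]
grip_width: 0.0768
```

Emit:
{"fn": "play_rows", "kwargs": {
  "plan": [
    [-0.2,0,0,0,0],
    [-0.2,0,0,0,0],
    [-0.2,0,0,0,0],
    [-0.2,0,0,0,0],
    [-0.2,0,0,0,0],
    [-0.2,0,0,0,0],
    [-0.2,0,0,0.03,0],
    [-0.2,0,0,0.07,0],
    [-0.2,0,0.02,0.1,0],
    [-0.2,0,0.05,0.11,0]
  ],
  "force": 30
}}

```text
clock: 20.15
tcp_pos: [0.5205, -0.2603, 0.132]
orientation: [0.024, 1.565, -0.028]
contact_force: [0.2, 1.1, -0.6]
grip_width: 0.0553
```

Emit:
{"fn": "play_rows", "kwargs": {
  "plan": [
    [-0.2,0,0.045,0,0],
    [-0.2,0,0.09,0,0],
    [-0.2,0,0.135,0,0],
    [-0.2,0,0.18,0,0],
    [-0.2,0,0.225,0,0.05],
    [-0.2,0.01,0.27,0,0.1],
    [-0.2,0.02,0.315,0,0.15],
    [-0.2,0.03,0.36,0,0.19],
    [-0.2,0.04,0.405,0,0.19],
    [-0.2,0.047,0.44,0,0.19]
  ]
}}

```text
clock: 21.15
tcp_pos: [0.5666, 0.186, 0.1286]
orientation: [-0.127, 1.566, 0.129]
contact_force: [0.4, -0.5, -0.3]
grip_width: 0.0556
```

Emit:
{"fn": "play_rows", "kwargs": {
  "plan": [
    [-0.2,0,0.03,0,0],
    [-0.2,0,0.043,0,0],
    [-0.2,0,0.043,-0.03,0],
    [-0.2,0,0.043,-0.055,0],
    [-0.2,0,0.043,-0.075,0],
    [-0.2,0,0.043,-0.088,0],
    [-0.2,0,0.043,-0.095,0],
    [-0.2,0,0.043,-0.098,0],
    [-0.2,0,0.043,-0.098,0],
    [-0.2,0,0.043,-0.098,0]
  ]
}}

```text
clock: 22.15
tcp_pos: [0.5671, 0.2247, 0.0316]
orientation: [-0.125, 1.566, 0.126]
contact_force: [-2.4, -1.9, 6.1]
grip_width: 0.0559
```

Emit:
{"fn": "play_rows", "kwargs": {
  "plan": [
    [-0.2,-0.0005,0.003,0,0],
    [-0.2,-0.001,0.006,0,0],
    [-0.2,-0.0015,0.008,0,0],
    [-0.2,-0.0015,0.009,0,0],
    [-0.2,-0.0015,0.009,0,0]
  ]
}}

```text
clock: 22.65
tcp_pos: [0.5666, 0.2327, 0.0317]
orientation: [-0.127, 1.564, 0.124]
contact_force: [0.3, -4.7, 6.6]
grip_width: 0.056
```

Run:
```python
from h import *
o=r.get_obs();f=r.grab_frame("wrist"); cv2.imwrite("pics/w10.png",f["pixels"]);print(o["clock"],o["tcp_pos"],o["orientation"],o["grip_width"],o["contact_force"])
```

```text
22.65 [0.5666125  0.23268493 0.03166832] [-0.12656769  1.56427356  0.12435848] 0.05600079837117606 [ 0.30834487 -4.7097292   6.63949036]
```

View pics/w10.png

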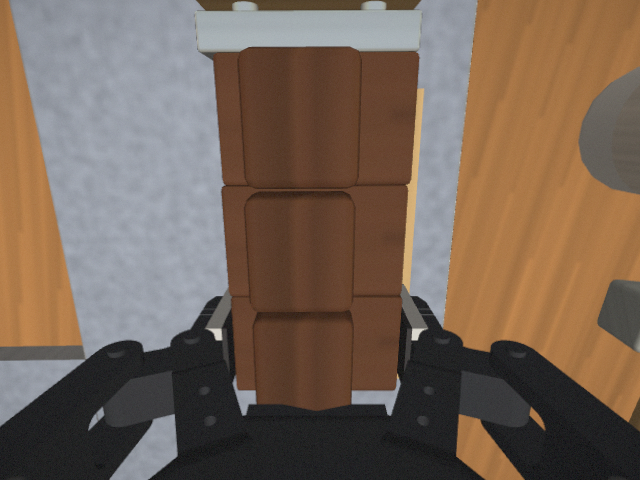

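Emit:
{"fn": "play_rows", "kwargs": {
  "plan": [
    [0.5,0,0,0,0],
    [0.9,0,0,0,0],
    [0.9,0,0,0,0],
    [0.9,0,0,0,0],
    [1,0,0,0.03,0],
    [1,0,0,0.07,0],
    [1,0,0,0.11,0],
    [1,0,-0.03,0.14,0],
    [1,0,-0.07,0.17,0],
    [1,-0.02,-0.11,0.17,0.1]
  ]
}}

```text
clock: 23.7
tcp_pos: [0.549, 0.1235, 0.2044]
orientation: [-0.206, 1.552, 0.206]
contact_force: [0.9, -1.0, 0.3]
grip_width: 0.0857
```

Emit:
{"fn": "play_rows", "kwargs": {
  "plan": [
    [1,-0.01,-0.045,0,0.14],
    [1,-0.025,-0.09,0,0.28],
    [1,-0.04,-0.135,0,0.42],
    [1,-0.06,-0.175,0,0.56],
    [1,-0.08,-0.215,0,0.7],
    [1,-0.1,-0.255,0,0.84],
    [1,-0.115,-0.3,0,0.98],
    [1,-0.128,-0.345,0,1.12],
    [1,-0.128,-0.39,0,1.12],
    [1,-0.128,-0.422,0,1.12]
  ]
}}

```text
clock: 24.7
tcp_pos: [0.4159, -0.3004, 0.2007]
orientation: [-1.068, 1.293, 1.067]
contact_force: [0.8, -0.5, 0.1]
grip_width: 0.085
```

Run:
```python
from h import *
o=r.get_obs();f=r.grab_frame("wrist"); cv2.imwrite("pics/w11.png",f["pixels"]);print(o["clock"],o["tcp_pos"],o["orientation"],o["grip_width"],o["contact_force"],o["joints"].round(2))
b=blocks(f,o)
```

```text
24.7 [ 0.41591604 -0.30037334  0.20071644] [-1.06827007  1.29276213  1.06668341] 0.08502324814552913 [ 0.76955504 -0.51290098  0.11063003] [-0.07  0.3   0.7   2.01 -0.24  0.91  2.14]
[568. 180.] c 0.4249 -0.1014 ang -86.2 size 73 57 [ 91. 134. 162.] 0.048
[320. 216.] c 0.4159 -0.2982 ang -10.3 size 56 36 [37. 53. 80.] 0.061
[565. 296.] c 0.5250 -0.1039 ang -7.7 size 57 38 [ 92. 134. 162.] 0.048
```

View pics/w11.png

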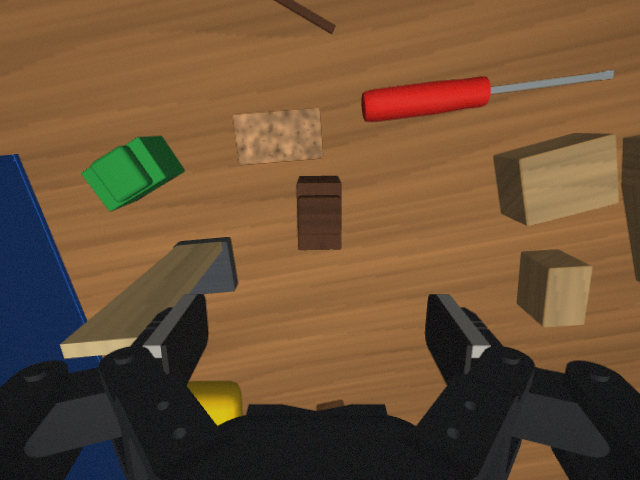

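Emit:
{"fn": "play_rows", "kwargs": {
  "plan": [
    [0.3,-0.001,0,-0.02,0],
    [0.3,-0.001,0,-0.06,0],
    [0.3,-0.001,0,-0.1,0],
    [0.3,-0.001,0,-0.135,0],
    [0.3,-0.001,0,-0.16,0],
    [0.3,-0.001,0,-0.175,0],
    [0.3,-0.001,0,-0.182,0],
    [0.3,-0.001,0,-0.182,0]
  ]
}}

```text
clock: 25.55
tcp_pos: [0.416, -0.2976, 0.0182]
orientation: [-1.068, 1.293, 1.069]
contact_force: [0.6, 0.1, -0.3]
grip_width: 0.0558
```

Emit:
{"fn": "play_rows", "kwargs": {
  "plan": [
    [-0.5,0,0,0,0],
    [-0.5,0,0,0,0],
    [-0.5,0,0,0,0],
    [-0.5,0,0,0,0],
    [-0.5,0,0,0,0],
    [-0.5,0,0,0,0],
    [-0.5,0,0,0.03,0],
    [-0.5,0.01,0.01,0.06,0],
    [-0.5,0.04,0.03,0.06,0],
    [-0.5,0.063,0.06,0.06,0]
  ],
  "force": 30
}}

```text
clock: 26.55
tcp_pos: [0.481, -0.2387, 0.0802]
orientation: [-1.069, 1.292, 1.062]
contact_force: [0.3, 0.1, -1.4]
grip_width: 0.0355
```

Emit:
{"fn": "play_rows", "kwargs": {
  "plan": [
    [-0.5,0,0.01,0,0],
    [-0.5,0,0.01,-0.02,0],
    [-0.5,0,0.01,-0.04,0],
    [-0.5,0,0.01,-0.052,0],
    [-0.5,0,0.01,-0.059,0],
    [-0.5,0,0.01,-0.059,0],
    [-0.2,0,0.01,-0.059,0],
    [0.3,0,0.01,-0.059,0],
    [0.3,0,0.01,-0.059,0],
    [0.3,0,0.01,-0.059,0]
  ]
}}

```text
clock: 27.55
tcp_pos: [0.4791, -0.2277, 0.0195]
orientation: [-1.068, 1.293, 1.068]
contact_force: [-1.0, 0.4, -0.1]
grip_width: 0.0558
```

Emit:
{"fn": "play_rows", "kwargs": {
  "plan": [
    [0.4,0,0,0.03,0],
    [1,0,0,0.08,0],
    [1,0,0,0.1,-0.15],
    [1,0,0,0.1,-0.3],
    [1,0,0,0.1,-0.45],
    [1,0,0,0.1,-0.6],
    [1,0,0,0.1,-0.75],
    [1,0,0,0.1,-0.9],
    [1,0,0,0.1,-1.05],
    [1,0,0,0.1,-1.2]
  ]
}}

```text
clock: 28.55
tcp_pos: [0.479, -0.2274, 0.1194]
orientation: [-0.137, 1.566, 0.138]
contact_force: [-0.7, 0.3, 1.0]
grip_width: 0.0855
```

Emit:
{"fn": "play_rows", "kwargs": {
  "plan": [
    [1,0,-0.04,0.05,-0.15],
    [1,0,-0.06,0.05,-0.37],
    [1,0,-0.06,0.05,-0.37],
    [1,0,-0.06,0.05,-0.37]
  ]
}}

```text
clock: 28.95
tcp_pos: [0.4789, -0.2883, 0.1696]
orientation: [0.149, 1.565, -0.15]
contact_force: [-1.1, 0.4, -1.1]
grip_width: 0.0856
```

Run:
```python
from h import *
o=r.get_obs();f=r.grab_frame("wrist"); cv2.imwrite("pics/w12.png",f["pixels"]);print(o["clock"],o["tcp_pos"],o["orientation"],o["grip_width"],o["contact_force"],o["joints"].round(2))
b=blocks(f,o)
```

```text
28.95 [ 0.4788869  -0.28830636  0.16959184] [ 0.1491351   1.56530523 -0.15023231] 0.08560828580568587 [-1.09427116  0.37347566 -1.13513894] [-0.35  0.61  1.1   1.95 -0.65  0.99  0.87]
[182.  12.] c 0.4244 -0.1367 ang -10.1 size 51 12 [ 82. 120. 146.] 0.048
[298. 144.] c 0.4784 -0.2282 ang -10.9 size 56 35 [37. 52. 80.] 0.062
```

View pics/w12.png

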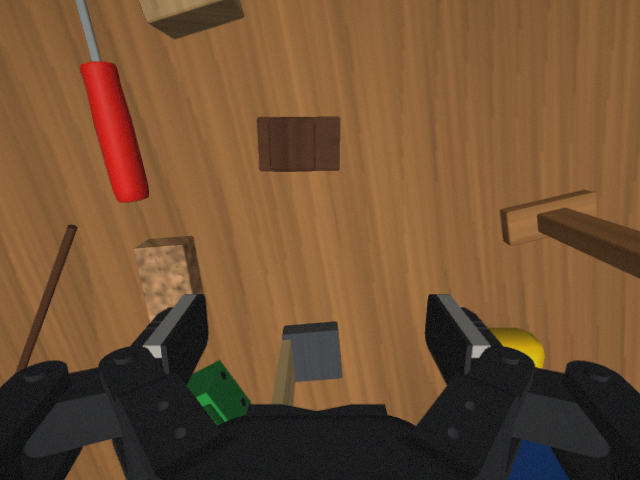

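Emit:
{"fn": "play_rows", "kwargs": {
  "plan": [
    [0.8,0,0.03,0,0],
    [0.8,0,0.06,-0.02,0],
    [0.8,0,0.06,-0.06,0],
    [0.8,0,0.06,-0.1,0],
    [0.8,0,0.06,-0.125,0],
    [0.8,0,0.06,-0.14,0],
    [0.8,0,0.06,-0.151,0],
    [0.8,0,0.06,-0.151,0]
  ]
}}

```text
clock: 29.8
tcp_pos: [0.4783, -0.2266, 0.0172]
orientation: [0.148, 1.568, -0.146]
contact_force: [0.2, 0.3, 0.5]
grip_width: 0.0764
```

Emit:
{"fn": "play_rows", "kwargs": {
  "plan": [
    [-0.2,0,0,0,0],
    [-0.2,0,0,0,0],
    [-0.2,0,0,0,0],
    [-0.2,0,0,0,0],
    [-0.2,0,0,0,0],
    [-0.2,0,0,0,0],
    [-0.2,0,0,0.03,0],
    [-0.2,0,0,0.07,0],
    [-0.2,0,0.02,0.1,0],
    [-0.2,0.01,0.05,0.11,0.05]
  ],
  "force": 30
}}

```text
clock: 30.8
tcp_pos: [0.4888, -0.1797, 0.1312]
orientation: [0.111, 1.564, -0.114]
contact_force: [0.2, 0.1, -1.5]
grip_width: 0.0558
```

Emit:
{"fn": "play_rows", "kwargs": {
  "plan": [
    [-0.2,0.01,0.045,0,0.05],
    [-0.2,0.02,0.09,0,0.1],
    [-0.2,0.03,0.135,0,0.15],
    [-0.2,0.04,0.18,0,0.2],
    [-0.2,0.05,0.225,0,0.25],
    [-0.2,0.06,0.27,0,0.3],
    [-0.2,0.07,0.315,0,0.3],
    [-0.2,0.083,0.35,0,0.3],
    [-0.2,0.083,0.365,0,0.3],
    [-0.2,0.083,0.365,-0.02,0.3]
  ]
}}

```text
clock: 31.8
tcp_pos: [0.5735, 0.1911, 0.1096]
orientation: [-0.129, 1.563, 0.132]
contact_force: [-0.3, -1.2, -0.6]
grip_width: 0.0563
```

Run:
```python
from h import *
o=r.get_obs();f=r.grab_frame("wrist"); cv2.imwrite("pics/w13.png",f["pixels"]);print(o["clock"],o["tcp_pos"],o["orientation"],o["grip_width"],o["contact_force"],o["joints"].round(2))
```

```text
31.8 [0.5734598  0.19108433 0.10958039] [-0.12912532  1.56307785  0.13170147] 0.05626430373136071 [-0.34824916 -1.20173211 -0.56001884] [-1.09  0.73  0.97  1.89 -0.75  0.94  0.41]
```

View pics/w13.png

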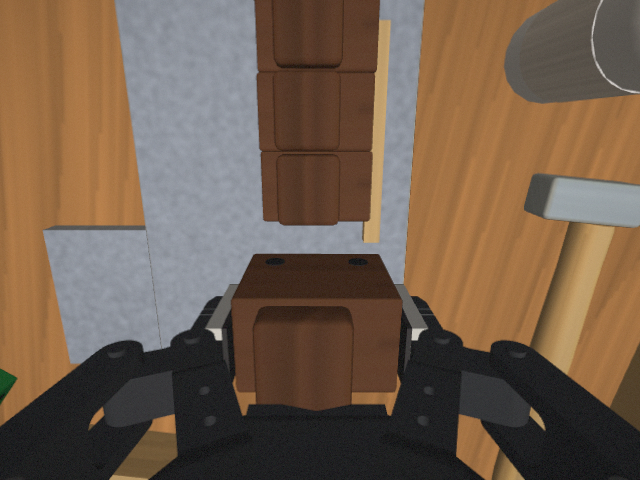

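Emit:
{"fn": "play_rows", "kwargs": {
  "plan": [
    [-0.2,0,0.003,0,0],
    [-0.2,0,0.003,-0.02,0],
    [-0.2,0,0.003,-0.04,0],
    [-0.2,0,0.003,-0.058,0],
    [-0.2,0,0.003,-0.069,0],
    [-0.2,0,0.003,-0.075,0],
    [-0.2,0,0.003,-0.078,0],
    [-0.2,0,0.003,-0.078,0],
    [-0.2,0,0.003,-0.078,0]
  ]
}}

```text
clock: 32.75
tcp_pos: [0.5725, 0.1901, 0.0312]
orientation: [-0.126, 1.566, 0.126]
contact_force: [0.3, -0.5, 4.1]
grip_width: 0.0553
```

Emit:
{"fn": "play_rows", "kwargs": {
  "plan": [
    [-0.2,-0.0005,0.003,0,0],
    [-0.2,-0.001,0.005,0,0],
    [-0.2,-0.0015,0.007,0,0],
    [-0.2,-0.0015,0.009,0,0],
    [-0.2,-0.0015,0.009,0,0]
  ]
}}

```text
clock: 33.25
tcp_pos: [0.5715, 0.1979, 0.0312]
orientation: [-0.127, 1.565, 0.124]
contact_force: [0.2, -3.9, 7.1]
grip_width: 0.0551
```

Run:
```python
from h import *
o=r.get_obs();f=r.grab_frame("wrist"); cv2.imwrite("pics/w14.png",f["pixels"]);print(o["clock"],o["tcp_pos"],o["orientation"],o["grip_width"],o["contact_force"],o["joints"].round(2))
```

```text
33.25 [0.57153756 0.19787609 0.03119373] [-0.12743637  1.56493566  0.12409366] 0.055129128927151445 [ 0.18929366 -3.87432544  7.06479447] [-1.03  0.83  0.86  1.91 -0.86  0.82  0.46]
```

View pics/w14.png

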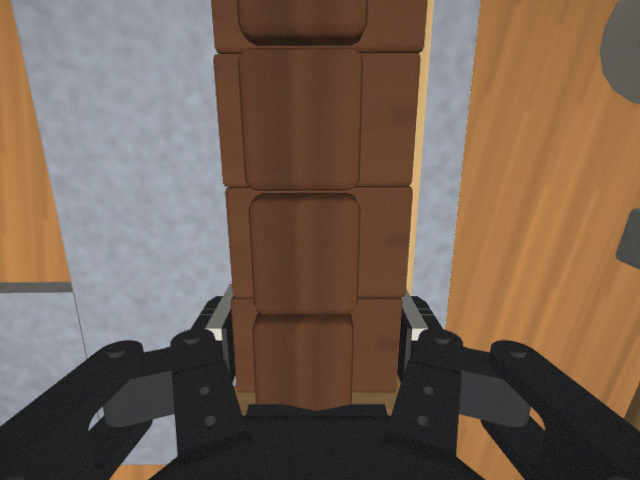

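Emit:
{"fn": "play_rows", "kwargs": {
  "plan": [
    [0.5,0,0,0,0],
    [0.9,0,0,0,0],
    [0.9,0,0,0,0],
    [0.9,0,0,0,0],
    [1,0,0,0.03,0],
    [1,0,0,0.07,0],
    [1,0,0,0.12,0],
    [1,0,-0.03,0.16,0],
    [1,0,-0.05,0.2,0],
    [1,0,-0.05,0.2,0]
  ]
}}

```text
clock: 34.3
tcp_pos: [0.5733, 0.1454, 0.2359]
orientation: [-0.121, 1.559, 0.123]
contact_force: [0.2, -1.3, 1.0]
grip_width: 0.0856
```

Run:
```python
from h import *
o=r.get_obs();f=r.grab_frame("wrist"); cv2.imwrite("pics/w15.png",f["pixels"]);print(o["clock"],o["tcp_pos"],o["orientation"],o["grip_width"],o["contact_force"],o["joints"].round(2))
p=fit(f,o,[.5513,.3197,.1613],JIG,half=8);print(p)
W=cloud(f,o); m=(W[...,2]>.050)&(W[...,2]<.065)&(W[...,1]>.15)&(f["pixels"].max(2)<110)
for X in (-.02,.02):pass
p0=np.array([.5513,.3197,.1613]); c,s=np.cos(p0[2]),np.sin(p0[2]); q=W[m][:,:2]-p0[:2]; q=np.c_[q@[c,s],q@[-s,c]]; k=(abs(q[:,0])<.05)&(q[:,1]<.01)
print("row extent",np.percentile(q[k],[1,50,99],axis=0).round(4))
```

```text
34.3 [0.57333741 0.14539076 0.23589597] [-0.12079366  1.55880448  0.12312927] 0.08563638920532414 [ 0.15520597 -1.33280184  0.9833915 ] [-1.14  0.57  1.14  1.82 -0.58  1.12  0.35]
 line 0 18 med -0.49 mad 0.49
 line 1 25 med 0.49 mad 0.5
 line 2 0 med None mad None
 line 3 25 med 0.0 mad 0.0
[0.55196548 0.31909966 0.16517349]
row extent [[-0.0265 -0.1653]
 [ 0.0157 -0.0727]
 [ 0.0288 -0.0158]]
```

View pics/w15.png

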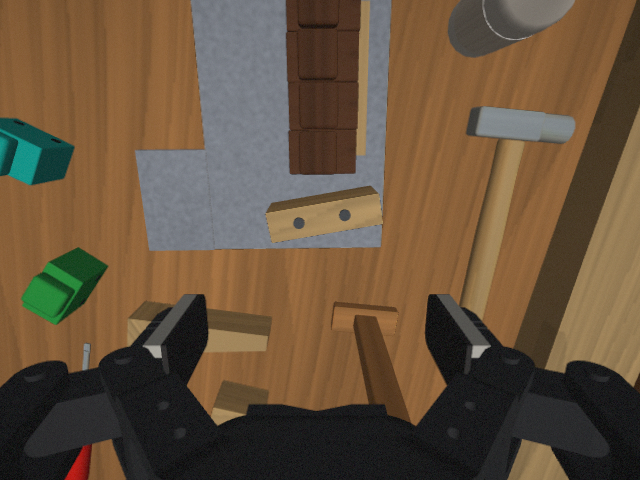

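Emit:
{"fn": "play_rows", "kwargs": {
  "plan": [
    [1,-0.005,-0.03,0,0.14],
    [1,-0.01,-0.06,0,0.28],
    [1,-0.02,-0.09,0,0.42],
    [1,-0.03,-0.11,0,0.56],
    [1,-0.04,-0.13,0,0.7],
    [1,-0.045,-0.15,0,0.84],
    [1,-0.05,-0.16,0,0.98],
    [1,-0.055,-0.165,0,1.12],
    [1,-0.06,-0.17,0,1.26],
    [1,-0.06,-0.17,0,1.4]
  ]
}}

```text
clock: 35.35
tcp_pos: [0.5092, -0.0203, 0.2292]
orientation: [-1.205, 1.213, 1.208]
contact_force: [-0.0, -0.4, 0.6]
grip_width: 0.0857
```

Emit:
{"fn": "play_rows", "kwargs": {
  "plan": [
    [1,0,0,0,0],
    [1,0,0,0,0]
  ]
}}

```text
clock: 35.55
tcp_pos: [0.5102, -0.0199, 0.2296]
orientation: [-1.199, 1.216, 1.201]
contact_force: [-0.0, 0.0, -0.2]
grip_width: 0.085
```

```bash
cat >> h.py <<'E'
def WE(z): # wedge top outline
    P=[(-.02,.017),(.12,.017),(.12,0),(.02,-.017),(-.02,-.017)]; P=[(a,b,z) for a,b in P]
    return [(P[i],P[(i+1)%5]) for i in range(5)]
E
python3 - <<'E'
from h import *
o=r.get_obs();f=r.grab_frame("wrist"); cv2.imwrite("pics/w16.png",f["pixels"]);print(o["clock"],o["tcp_pos"],o["orientation"],o["joints"].round(2))
b=blocks(f,o,.03,.05,(.3,.65),(-.06,.07))
for d in r.pinpoint(f,"wedge_grip")[:2]:
    print(at_z(f,[np.array(d["position"])*[640,480]],.02,o),d["conf"])
p=fit(f,o,[.431,-.012,.0],WE(.04),half=10);print(p); draw(f,o,p,WE(.04),"pics/w16f.png")
E
```

```text
35.55 [ 0.51018397 -0.01985097  0.22962627] [-1.1993271   1.21585348  1.20096984] [-0.78  0.28  0.84  1.99 -0.25  0.97  1.74]
[372.  17.] c 0.3573 0.0239 ang 86.2 size 54 21 [ 48. 103.  36.] 0.05
[326. 167.] c 0.4773 -0.0100 ang 0.9 size 140 34 [ 90. 132. 160.] 0.042
[[ 0.42659544 -0.01244146  0.02      ]] 0.79
[[0.57931783 0.21124909 0.02      ]] 0.51
 line 0 22 med 0.02 mad 0.03
 line 1 25 med -0.49 mad 0.49
 line 2 25 med -0.02 mad 0.02
 line 3 24 med -0.53 mad 0.53
 line 4 24 med -0.51 mad 0.52
[ 0.42707373 -0.01050089  0.00354717]
```

View pics/w16f.png

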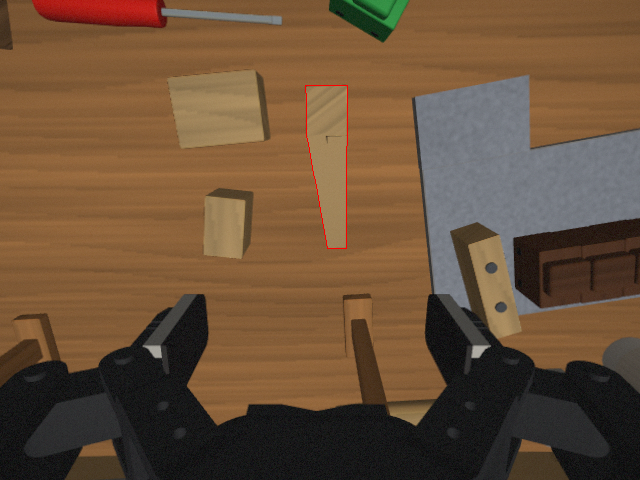

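Emit:
{"fn": "play_rows", "kwargs": {
  "plan": [
    [0.1,-0.04,0.01,0,0.013],
    [0.1,-0.0855,0.0105,-0.02,0.013],
    [0.1,-0.0855,0.0105,-0.06,0.013],
    [0.1,-0.0855,0.0105,-0.1,0.013],
    [0.1,-0.0855,0.0105,-0.14,0.013],
    [0.1,-0.0855,0.0105,-0.17,0.013],
    [0.1,-0.0855,0.0105,-0.19,0.013],
    [0.1,-0.0855,0.0105,-0.205,0.013],
    [0.1,-0.0855,0.0105,-0.215,0.013],
    [0.1,-0.0855,0.0105,-0.215,0.013]
  ]
}}

```text
clock: 36.65
tcp_pos: [0.4245, -0.0102, 0.0144]
orientation: [-1.21, 1.21, 1.212]
contact_force: [-0.6, -0.4, -0.2]
grip_width: 0.0469
```

Emit:
{"fn": "play_rows", "kwargs": {
  "plan": [
    [-0.6,0,0,0,0],
    [-0.6,0,0,0,0],
    [-0.6,0,0,0,0],
    [-0.6,0,0,0,0],
    [-0.6,0,0,0,0],
    [-0.6,0,0,0,0],
    [-0.6,0,0,0,0]
  ],
  "force": 50
}}

```text
clock: 37.35
tcp_pos: [0.4253, -0.0099, 0.0157]
orientation: [-1.211, 1.207, 1.211]
contact_force: [-0.9, 0.8, 7.3]
grip_width: 0.0334
```

Run:
```python
from h import *
o=r.get_obs();f=r.grab_frame("wrist"); cv2.imwrite("pics/w17.png",f["pixels"]);print(o["clock"],o["tcp_pos"],o["orientation"],o["grip_width"],o["contact_force"],o["joints"].round(2))
```

```text
37.35 [ 0.42526559 -0.00988496  0.01570895] [-1.2114513   1.20669813  1.2114989 ] 0.03339058785857796 [-0.86421923  0.79022228  7.28817492] [-0.55  0.53  0.52  2.32 -0.64  0.43  2.08]
```

View pics/w17.png

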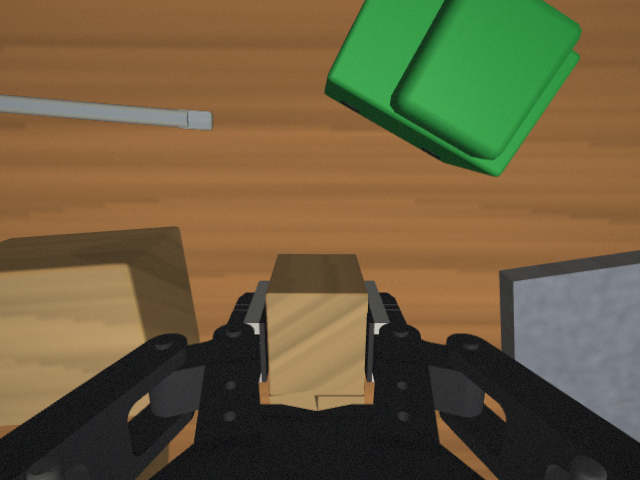

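Emit:
{"fn": "play_rows", "kwargs": {
  "plan": [
    [-0.6,0,0,0.03,0],
    [-0.6,0,0,0.06,0],
    [-0.6,0,0.01,0.09,0],
    [-0.6,0,0.04,0.09,0.05],
    [-0.6,-0.004,0.07,0.09,0.1],
    [-0.6,-0.008,0.1,0.09,0.159],
    [-0.6,-0.0114,0.125,0.09,0.159],
    [-0.6,-0.0114,0.139,0.09,0.159],
    [-0.6,-0.0114,0.139,0.09,0.159],
    [-0.6,-0.0114,0.139,0.06,0.159]
  ]
}}

```text
clock: 38.4
tcp_pos: [0.4162, 0.1295, 0.077]
orientation: [-1.329, 1.122, 1.325]
contact_force: [-0.9, 0.6, -0.8]
grip_width: 0.0333
```

Run:
```python
from h import *
o=r.get_obs();print(o["clock"],o["tcp_pos"],o["orientation"],o["grip_width"],o["contact_force"])
f=r.grab_frame("wrist"); cv2.imwrite("pics/w18.png",f["pixels"])
f=r.grab_frame("side"); cv2.imwrite("pics/s18.png",cv2.resize(f["pixels"][140:320,180:400],None,fx=3,fy=3,interpolation=cv2.INTER_CUBIC))
```

```text
38.4 [0.41621708 0.12946264 0.07704433] [-1.32876374  1.12174519  1.32459048] 0.03334861286450802 [-0.90604719  0.58249705 -0.82853223]
```

View pics/s18.png

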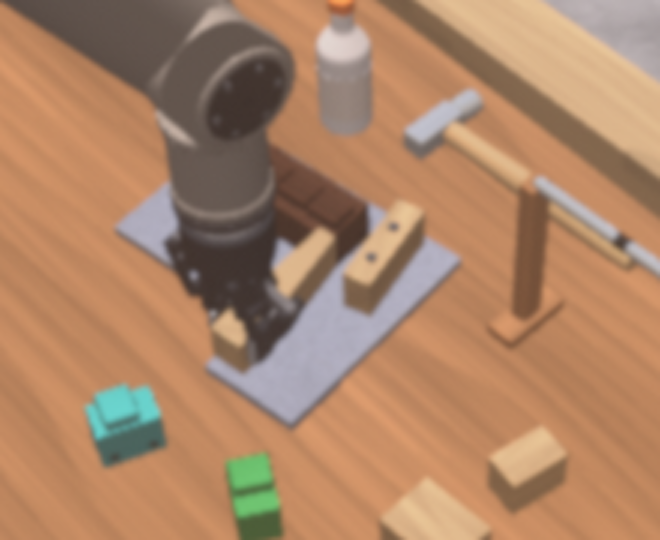

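View pics/w18.png

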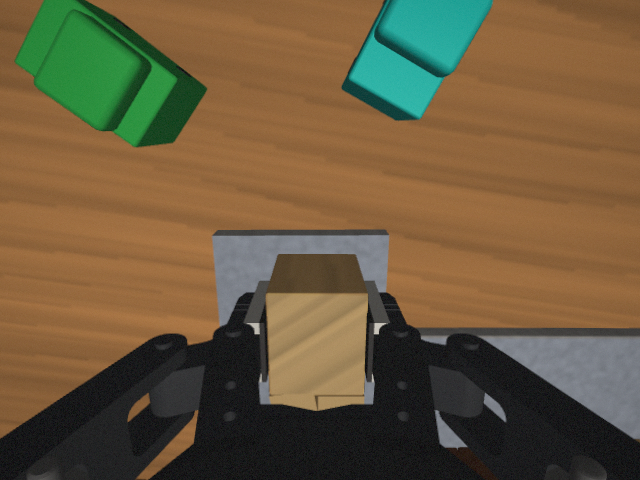

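Emit:
{"fn": "play_rows", "kwargs": {
  "plan": [
    [-0.6,0,0,0,0],
    [-0.6,0,0,-0.015,0],
    [-0.6,0,0,-0.03,0],
    [-0.6,0,0,-0.04,0],
    [-0.6,0,0,-0.046,0],
    [-0.6,0,0,-0.047,0],
    [-0.6,0,0,-0.047,0]
  ]
}}

```text
clock: 39.2
tcp_pos: [0.4138, 0.1288, 0.0286]
orientation: [-1.327, 1.128, 1.327]
contact_force: [0.4, 0.6, -1.5]
grip_width: 0.0334
```

Run:
```python
from h import *
o=r.get_obs();print(o["clock"],o["tcp_pos"],o["orientation"],o["grip_width"],o["contact_force"])
f=r.grab_frame("side"); cv2.imwrite("pics/s19.png",cv2.resize(f["pixels"][180:280,210:340],None,fx=6,fy=6,interpolation=cv2.INTER_CUBIC))
f=r.grab_frame("top"); cv2.imwrite("pics/t19.png",cv2.resize(f["pixels"][200:300,200:320],None,fx=6,fy=6,interpolation=cv2.INTER_CUBIC))
```

```text
39.2 [0.41382655 0.12875888 0.02861479] [-1.32742598  1.12800325  1.32724402] 0.03340799459219293 [ 0.35123702  0.56346366 -1.50766242]
```

View pics/s19.png

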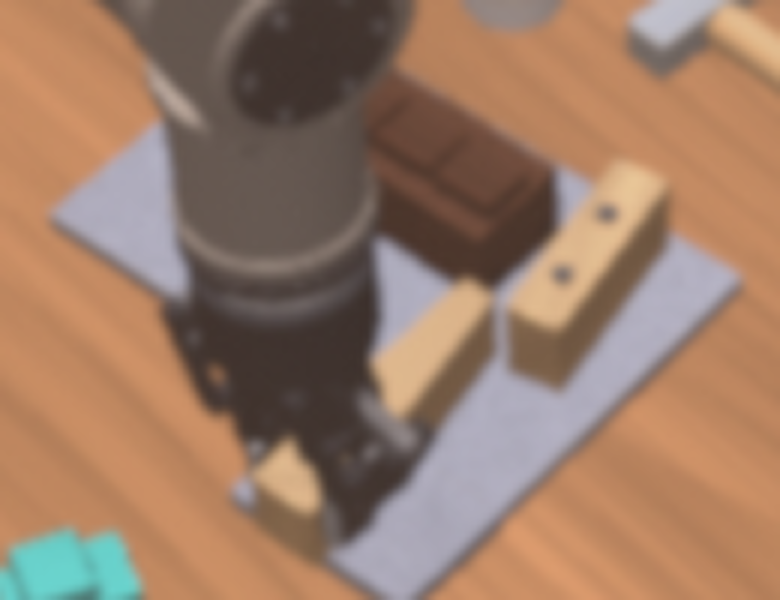

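View pics/t19.png

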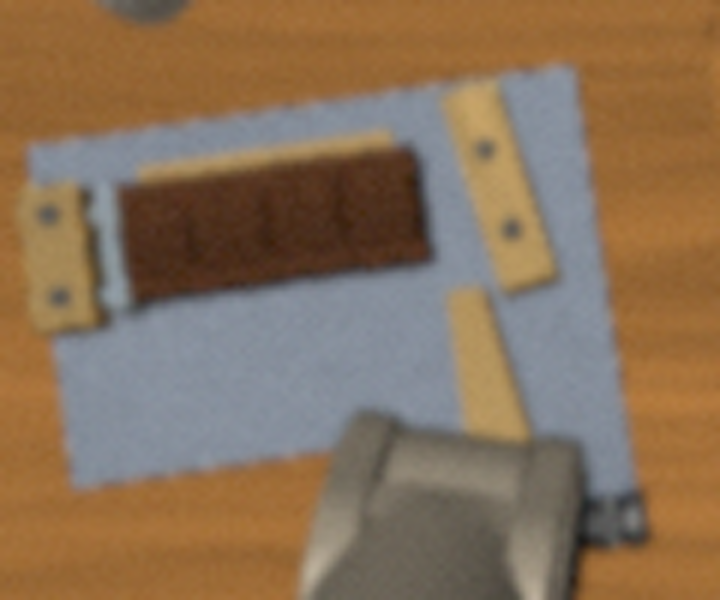

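Emit:
{"fn": "play_rows", "kwargs": {
  "plan": [
    [-0.6,0.01,0.002,-0.001,0],
    [-0.6,0.02,0.0045,-0.001,0],
    [-0.6,0.03,0.0067,-0.001,0],
    [-0.6,0.04,0.009,-0.001,0],
    [-0.6,0.049,0.011,-0.001,0],
    [-0.6,0.049,0.011,-0.001,0],
    [-0.6,0.049,0.011,-0.001,0]
  ]
}}

```text
clock: 40.0
tcp_pos: [0.4645, 0.1403, 0.0277]
orientation: [-1.329, 1.126, 1.325]
contact_force: [2.8, 1.0, 3.1]
grip_width: 0.033
```

Run:
```python
from h import *
o=r.get_obs();print(o["clock"],o["tcp_pos"],o["orientation"],o["grip_width"],o["contact_force"])
f=r.grab_frame("top"); cv2.imwrite("pics/t20.png",cv2.resize(f["pixels"][200:300,200:320],None,fx=6,fy=6,interpolation=cv2.INTER_CUBIC))
```

```text
40.0 [0.46446969 0.14034733 0.02773608] [-1.32887253  1.12564539  1.32548975] 0.03297532389720181 [2.76930189 0.99286442 3.05849333]
```

View pics/t20.png

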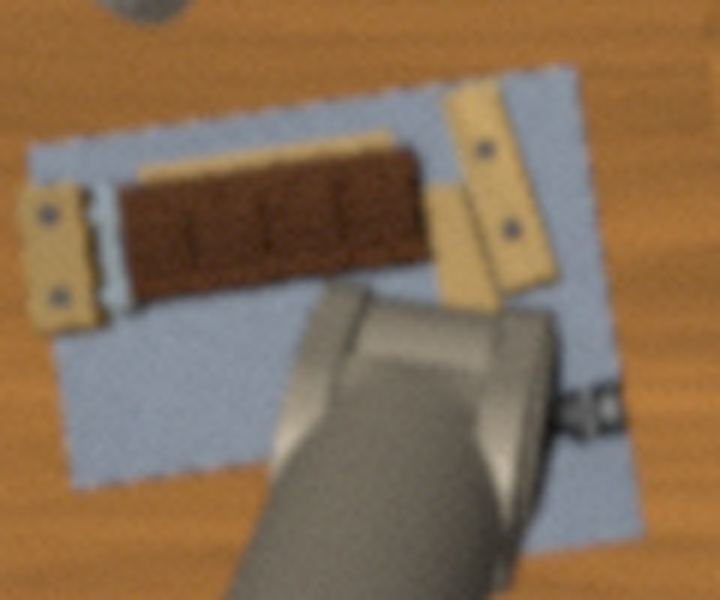

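Emit:
{"fn": "play_rows", "kwargs": {
  "plan": [
    [-0.6,0.007,0.0016,0,0],
    [-0.6,0.014,0.0033,0,0],
    [-0.6,0.02,0.0049,0,0],
    [-0.6,0.026,0.0064,0,0],
    [-0.6,0.029,0.0074,0,0],
    [-0.6,0.029,0.0074,0,0]
  ]
}}

```text
clock: 40.65
tcp_pos: [0.4908, 0.1469, 0.0277]
orientation: [-1.326, 1.129, 1.329]
contact_force: [-3.5, -1.2, 11.2]
grip_width: 0.0333
```

Emit:
{"fn": "play_rows", "kwargs": {
  "plan": [
    [-0.6,0.003,0.001,0,0],
    [-0.6,0.006,0.002,0,0],
    [-0.6,0.0085,0.003,0,0],
    [-0.6,0.0085,0.003,0,0]
  ]
}}

```text
clock: 41.05
tcp_pos: [0.4986, 0.1492, 0.0277]
orientation: [-1.325, 1.131, 1.329]
contact_force: [-5.7, -3.7, 14.9]
grip_width: 0.0333
```

Emit:
{"fn": "play_rows", "kwargs": {
  "plan": [
    [-0.6,0.002,0.001,0.001,0],
    [-0.6,0.004,0.0015,0.001,0],
    [-0.6,0.006,0.0022,0.001,0],
    [-0.6,0.008,0.003,0.001,0],
    [-0.6,0.008,0.003,0.001,0]
  ]
}}

```text
clock: 41.55
tcp_pos: [0.5081, 0.1524, 0.028]
orientation: [-1.328, 1.13, 1.327]
contact_force: [-0.9, -5.1, -2.3]
grip_width: 0.0337
```

Run:
```python
from h import *
o=r.get_obs();print(o["clock"],o["tcp_pos"],o["orientation"],o["grip_width"],o["contact_force"])
d=o["tcp_pos"][:2]-np.array([.5515,.3195]); c,s=np.cos(.163),np.sin(.163); print(d@[c,s],d@[-s,c])
f=r.grab_frame("wrist"); cv2.imwrite("pics/w21.png",f["pixels"])
f=r.grab_frame("top"); cv2.imwrite("pics/t21.png",cv2.resize(f["pixels"][200:300,200:320],None,fx=6,fy=6,interpolation=cv2.INTER_CUBIC))
```

```text
41.55 [0.50807672 0.15244942 0.02796176] [-1.32767427  1.12975338  1.32691334] 0.033717177047898894 [-0.88109414 -5.14321093 -2.34740388]
-0.06995652729443706 -0.15778960915833684
```

View pics/t21.png

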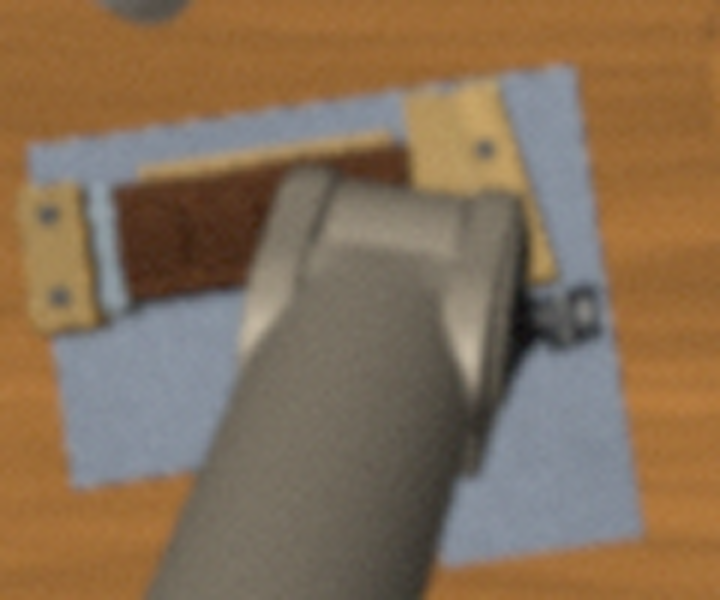

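View pics/w21.png

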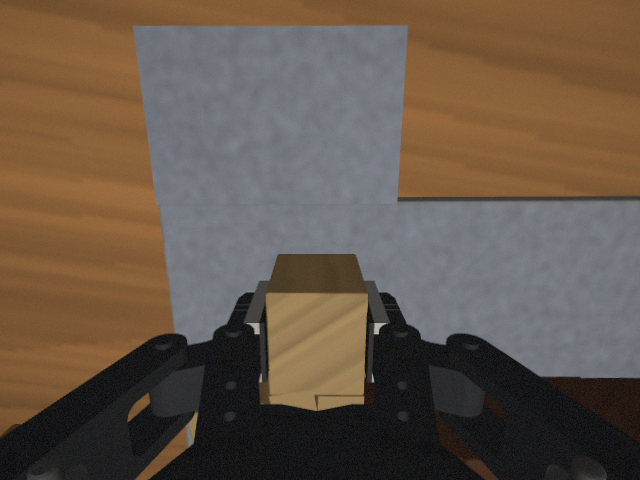

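Emit:
{"fn": "play_rows", "kwargs": {
  "plan": [
    [-0.6,0.001,0.0003,0,0],
    [-0.6,0.002,0.0007,0,0],
    [-0.6,0.003,0.001,0,0],
    [-0.6,0.004,0.0013,0,0],
    [-0.6,0.004,0.0013,0,0],
    [-0.6,0.004,0.0013,0,0]
  ]
}}

```text
clock: 42.25
tcp_pos: [0.5105, 0.1531, 0.0278]
orientation: [-1.327, 1.132, 1.329]
contact_force: [-3.9, -6.5, 1.8]
grip_width: 0.0335
```

Run:
```python
from h import *
o=r.get_obs();print(o["clock"],o["tcp_pos"],o["orientation"],o["grip_width"],o["contact_force"])
d=o["tcp_pos"][:2]-np.array([.5515,.3195]); c,s=np.cos(.163),np.sin(.163); print(d@[c,s],d@[-s,c])
```

```text
42.25 [0.51048013 0.15307028 0.0278041 ] [-1.32703979  1.13185727  1.32910919] 0.0335000100145329 [-3.89471087 -6.47947046  1.82361195]
-0.06748422116895891 -0.1575670072490883
```

Emit:
{"fn": "play_rows", "kwargs": {
  "plan": [
    [-0.3,0,0,0,0],
    [0.0,0,0,0,0],
    [0.1,0,0,0,0],
    [0.1,0,0,0,0],
    [0.1,0,0,0,0],
    [0.2,0,0,0.03,0],
    [0.5,0,0,0.07,0],
    [1,0,0,0.12,0],
    [1,0.02,0,0.17,0],
    [1,0.05,0.01,0.2,0]
  ]
}}

```text
clock: 43.25
tcp_pos: [0.5621, 0.1636, 0.2318]
orientation: [-1.326, 1.126, 1.326]
contact_force: [0.5, 0.4, 0.0]
grip_width: 0.0852
```

Emit:
{"fn": "play_rows", "kwargs": {
  "plan": [
    [1,0.03,0.04,0.02,0],
    [1,0.04,0.06,0.02,0],
    [1,0.04,0.06,0.02,0],
    [1,0.04,0.06,0.02,0]
  ]
}}

```text
clock: 43.65
tcp_pos: [0.6017, 0.2248, 0.2478]
orientation: [-1.329, 1.129, 1.329]
contact_force: [-0.1, -0.5, -0.8]
grip_width: 0.0857
```

Run:
```python
from h import *
o=r.get_obs();print(o["clock"],o["tcp_pos"],o["orientation"],o["grip_width"],o["contact_force"])
f=r.grab_frame("wrist"); cv2.imwrite("pics/w22.png",f["pixels"])
p=fit(f,o,[.4864+.0,.1536,.163],WE(.052),half=10);print(p); draw(f,o,p,WE(.052),"pics/w22f.png")
d=p[:2]-np.array([.5515,.3195]); c,s=np.cos(.163),np.sin(.163); print("wedge row",d@[c,s],d@[-s,c])
j=fit(f,o,[.5515,.3195,.163],[JIG[0],JIG[2]],half=6,free=(1,1,0));print(j)
```

```text
43.65 [0.60172206 0.22481751 0.24778783] [-1.32861523  1.12866205  1.3287103 ] 0.08567090214688163 [-0.13895936 -0.52166683 -0.82614941]
 line 0 24 med -0.32 mad 0.51
 line 1 25 med 0.05 mad 0.05
 line 2 25 med -0.28 mad 0.68
 line 3 15 med -0.7 mad 0.72
 line 4 0 med None mad None
[0.51187558 0.15314394 0.15678897]
wedge row -0.0660953127689424 -0.1577207781034364
 line 0 25 med -0.0 mad 0.0
 line 1 25 med -1.0 mad 1.5
[0.55082787 0.32401592 0.163     ]
```

View pics/w22f.png

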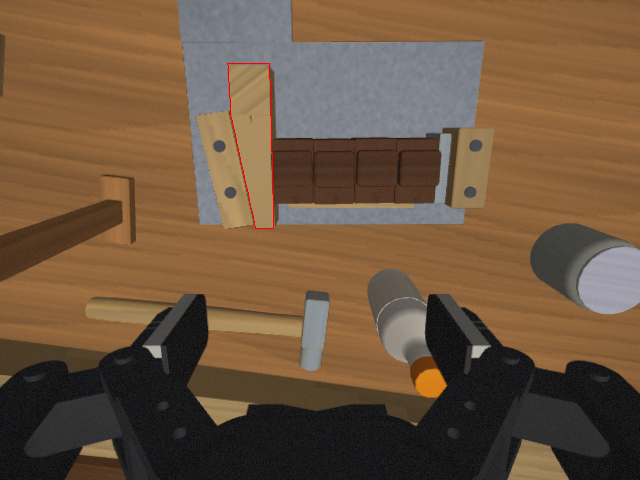

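Emit:
{"fn": "play_rows", "kwargs": {
  "plan": [
    [1,-0.03,-0.03,0.02,-0.05],
    [1,-0.06,-0.07,0.02,-0.1],
    [1,-0.09,-0.11,0.02,-0.163],
    [1,-0.1,-0.155,0.02,-0.163],
    [1,-0.1,-0.2,0.02,-0.163],
    [1,-0.1,-0.245,0.02,-0.163],
    [1,-0.1,-0.29,0.02,-0.163],
    [1,-0.1,-0.335,0.02,-0.163],
    [1,-0.1,-0.38,0.02,-0.163],
    [1,-0.1,-0.425,0.02,-0.163]
  ]
}}

```text
clock: 44.7
tcp_pos: [0.5002, -0.2028, 0.2681]
orientation: [-1.206, 1.21, 1.208]
contact_force: [0.6, 0.1, 0.8]
grip_width: 0.0852
```

Emit:
{"fn": "play_rows", "kwargs": {
  "plan": [
    [1,0,-0.045,0,0],
    [1,0,-0.09,0,0],
    [1,0,-0.135,0,0],
    [1,0,-0.18,0,0],
    [1,0,-0.195,0,0],
    [1,0,-0.195,0,0],
    [1,0,-0.195,0,0]
  ]
}}

```text
clock: 45.4
tcp_pos: [0.5008, -0.3953, 0.2679]
orientation: [-1.206, 1.21, 1.208]
contact_force: [-0.3, 0.9, 0.9]
grip_width: 0.0853
```

Run:
```python
from h import *
o=r.get_obs();print(o["clock"],o["tcp_pos"],o["orientation"],o["grip_width"],o["contact_force"])
f=r.grab_frame("wrist"); cv2.imwrite("pics/w23.png",f["pixels"])
for l,z in (("marker_tab",.16),("marker_hook",.13)):
    for d in r.pinpoint(f,l)[:2]: print(l,at_z(f,[np.array(d["position"])*[640,480]],z,o),d["conf"],np.array(d["position"])*[640,480])
W=cloud(f,o)
for zr in ((.165,.185),(.13,.165),(.01,.025)):
    m=(W[...,2]>zr[0])&(W[...,2]<zr[1])&(abs(W[...,0]-.46)<.12)&(W[...,1]<-.3)&(W[...,1]>-.5); q=W[m]
    if len(q)>10: print(zr,len(q),cv2.minAreaRect((q[:,:2]*1000).astype(np.float32)),np.median(q[:,2]))
```

```text
45.4 [ 0.50080357 -0.39533221  0.26794528] [-1.20602066  1.21009921  1.2082168 ] 0.08534558732104935 [-0.27345211  0.87945257  0.92575905]
marker_tab [[ 0.430035   -0.41278313  0.16      ]] 0.97 [288.384 126.288]
marker_tab [[ 0.48973067 -0.20872526  0.16      ]] 0.48 [594.88  217.488]
marker_hook [[ 0.44575916 -0.41346566  0.13      ]] 0.95 [290.88  149.184]
(0.165, 0.185) 938 ((430.0282897949219, -410.91766357421875), (39.903324127197266, 7.926615238189697), 84.46985626220703) 0.1742587321925604
(0.13, 0.165) 1797 ((449.2798156738281, -412.7929382324219), (30.05321502685547, 29.21377944946289), 84.41373443603516) 0.1372552991634734
(0.01, 0.025) 1042 ((443.62371826171875, -421.4034729003906), (136.27972412109375, 286.3411865234375), 59.807861328125) 0.01730204016782399
```

View pics/w23.png

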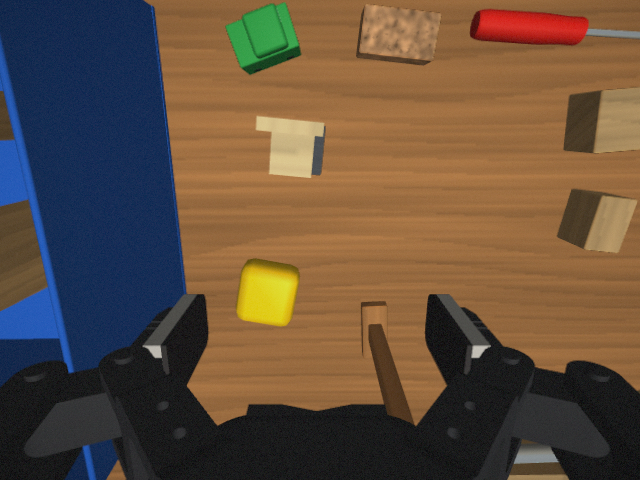

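Emit:
{"fn": "play_rows", "kwargs": {
  "plan": [
    [1,0.01,0.02,0.03,-0.14],
    [1,0.02,0.03,0.03,-0.28],
    [1,0.03,0.04,0.03,-0.42],
    [1,0.04,0.05,0.03,-0.56],
    [1,0.05,0.06,0.03,-0.7],
    [1,0.06,0.07,0.03,-0.84],
    [1,0.07,0.08,0.03,-0.98],
    [1,0.08,0.086,0.03,-1.12],
    [1,0.09,0.086,0.03,-1.26],
    [1,0.1,0.086,0.03,-1.4]
  ]
}}

```text
clock: 46.55
tcp_pos: [0.6031, -0.3072, 0.2983]
orientation: [-0.13, 1.566, 0.132]
contact_force: [-0.4, -0.5, 0.9]
grip_width: 0.0858
```

Emit:
{"fn": "play_rows", "kwargs": {
  "plan": [
    [1,0.01,0,0,-0.14],
    [1,0.018,0,0,-0.26],
    [1,0.018,0,0,-0.26],
    [1,0.018,0,0,-0.26]
  ]
}}

```text
clock: 46.95
tcp_pos: [0.62, -0.3085, 0.2981]
orientation: [0.068, 1.57, -0.067]
contact_force: [0.3, -0.5, -0.4]
grip_width: 0.0857
```

Run:
```python
from h import *
o=r.get_obs();print(o["clock"],o["tcp_pos"],o["orientation"],o["joints"].round(2))
f=r.grab_frame("wrist"); cv2.imwrite("pics/w24.png",f["pixels"])
for l,z in (("rail_mark",.185),):
    for d in r.pinpoint(f,l)[:2]: print(l,at_z(f,[np.array(d["position"])*[640,480]],z,o),d["conf"],np.array(d["position"])*[640,480])
W=cloud(f,o)
m=(W[...,2]>.178)&(W[...,2]<.20)&(W[...,0]>.58)&(W[...,0]<.72)&(W[...,1]<.06); q=W[m]
print(len(q),cv2.minAreaRect((q[:,:2]*1000).astype(np.float32)),np.percentile(q[:,2],[5,50,95]))
for y in np.arange(-.34,.05,.03):
    k=abs(q[:,1]-y)<.005
    if k.sum()>5: print(y.round(3),k.sum(),q[k,0].min().round(4),q[k,0].max().round(4),np.median(q[k,2]).round(4),np.percentile(q[k,2],95).round(4))
np.save("/tmp/w24.npy",f["pixels"])
g=f["pixels"].max(2); dk=m&(g<70); print("dark",dk.sum(),W[dk].mean(0) if dk.any() else 0)
```

```text
46.95 [ 0.61998749 -0.30851598  0.29812118] [ 0.06751535  1.57025821 -0.06722939] [-0.33  0.8   1.28  1.49 -0.76  1.42  0.89]
5268 ((659.9793090820312, -251.73150634765625), (24.066823959350586, 165.83126831054688), 4.251364707946777) [0.18382986 0.18907923 0.19089941]
-0.31 237 0.6585 0.6707 0.1892 0.1908
-0.28 267 0.657 0.6688 0.1893 0.1907
-0.25 295 0.6554 0.6673 0.1893 0.1909
-0.22 328 0.654 0.6658 0.1894 0.191
-0.19 376 0.652 0.6643 0.1894 0.191
dark 1 [ 0.65155441 -0.17411554  0.18606907]
```

View pics/w24.png

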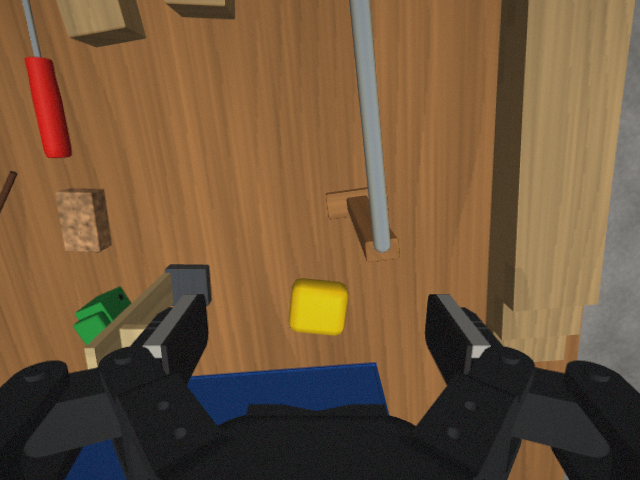

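Emit:
{"fn": "play_rows", "kwargs": {
  "plan": [
    [1,0,0.045,0,0],
    [1,0,0.09,0,0],
    [1,0,0.13,0,0],
    [1,0,0.15,0,0.0],
    [1,0,0.15,0,0],
    [1,0,0.15,0,0]
  ]
}}

```text
clock: 47.65
tcp_pos: [0.6197, -0.1594, 0.2986]
orientation: [0.07, 1.569, -0.069]
contact_force: [-0.6, 0.4, -0.8]
grip_width: 0.0853
```

Run:
```python
from h import *
o=r.get_obs();print(o["clock"],o["tcp_pos"],o["orientation"],o["joints"].round(2))
f=r.grab_frame("wrist"); cv2.imwrite("pics/w25.png",f["pixels"])
for l,z in (("rail_mark",.185),):
    for d in r.pinpoint(f,l)[:2]: print(l,at_z(f,[np.array(d["position"])*[640,480]],z,o),d["conf"],np.array(d["position"])*[640,480])
W=cloud(f,o)
m=(W[...,2]>.180)&(W[...,2]<.20)&(W[...,0]>.58)&(W[...,0]<.72)&(W[...,1]<.06); q=W[m]
for y in np.arange(-.22,.05,.03):
    k=abs(q[:,1]-y)<.005
    if k.sum()>5: print(y.round(3),k.sum(),q[k,0].min().round(4),q[k,0].max().round(4),np.median(q[k,2]).round(4),np.percentile(q[k,2],95).round(4))
g=f["pixels"].max(2); dk=m&(g<80)&(W[...,1]<.01); print("dark",dk.sum(),np.percentile(W[dk],[2,50,98],axis=0) if dk.any() else 0)
```

```text
47.65 [ 0.61972179 -0.15939143  0.29859783] [ 0.06980193  1.56922298 -0.06924967] [-0.64  0.75  1.36  1.63 -0.75  1.39  0.73]
rail_mark [[ 0.65319349 -0.07285649  0.185     ]] 0.8 [356.672  95.712]
-0.22 200 0.654 0.6662 0.1891 0.1908
-0.19 223 0.6526 0.6644 0.1893 0.1908
-0.16 243 0.6507 0.6631 0.1892 0.1908
-0.13 268 0.6492 0.6615 0.1894 0.1908
-0.1 294 0.6475 0.6596 0.1893 0.191
-0.07 351 0.6455 0.6584 0.1897 0.1914
-0.04 372 0.6444 0.6563 0.1893 0.191
dark 484 [[ 0.64408071 -0.29872396  0.18425499]
 [ 0.65176984 -0.07183974  0.18946401]
 [ 0.65840028 -0.02730574  0.19175359]]
```

View pics/w25.png

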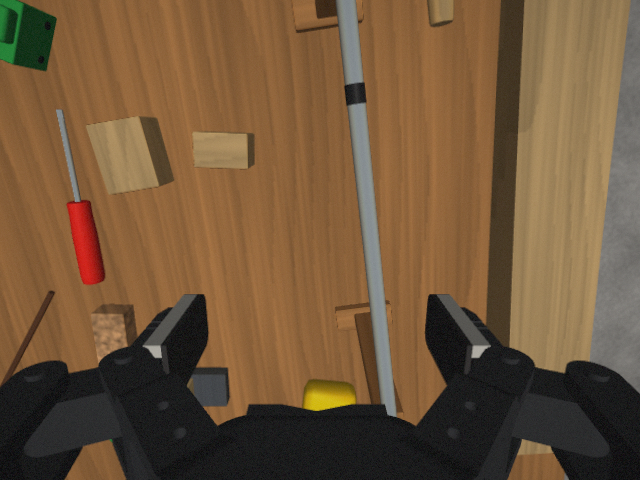

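Run:
```python
from h import *
f=r.grab_frame("top"); W=cloud(f)
for uv in [(505,260),(514,240),(518,240),(522,240),(530,240),(518,300),(520,320),(540,200)]: print(uv,W[uv[1],uv[0]].round(3))
m=(W[...,2]>.03)&(W[...,1]<-.45)&(W[...,0]<.58)&(W[...,0]>.3); q=W[m]; print(q[:,1].max(),np.percentile(q[:,1],99),q[:,2].max())
```

```text
(505, 260) [ 0.508 -0.523 -0.001]
(514, 240) [ 0.569 -0.551 -0.001]
(518, 240) [ 0.566 -0.552  0.027]
(522, 240) [ 0.563 -0.552  0.057]
(530, 240) [ 0.558 -0.549  0.122]
(518, 300) [ 0.39  -0.551  0.025]
(520, 320) [ 0.333 -0.551  0.036]
(540, 200) [ 0.659 -0.555  0.179]
-0.45004404223125866 -0.46908236052589397 0.24747144440619465
```

Emit:
{"fn": "play_rows", "kwargs": {
  "plan": [
    [1,-0.04,-0.03,0,0],
    [1,-0.08,-0.06,0,0],
    [1,-0.12,-0.09,0,0],
    [1,-0.16,-0.12,0,0],
    [1,-0.19,-0.15,0,0],
    [1,-0.19,-0.18,0,0],
    [1,-0.19,-0.18,0,0]
  ]
}}

```text
clock: 48.5
tcp_pos: [0.4267, -0.3446, 0.2995]
orientation: [0.077, 1.567, -0.079]
contact_force: [0.5, 0.5, -0.3]
grip_width: 0.0856
```

Emit:
{"fn": "play_rows", "kwargs": {
  "plan": [
    [0.2,0,-0.04,0,-0.006],
    [0.2,0,-0.071,0,-0.006],
    [0.2,0,-0.071,-0.03,-0.006],
    [0.2,0,-0.071,-0.07,-0.006],
    [0.2,0,-0.071,-0.105,-0.006],
    [0.2,0,-0.071,-0.13,-0.006],
    [0.2,0,-0.071,-0.145,-0.006],
    [0.2,0,-0.071,-0.145,-0.006],
    [0.2,0,-0.071,-0.145,-0.006]
  ]
}}

```text
clock: 49.4
tcp_pos: [0.4302, -0.4111, 0.1542]
orientation: [0.075, 1.569, -0.076]
contact_force: [-0.6, 0.3, 0.6]
grip_width: 0.0512
```

Run:
```python
from h import *
o=r.get_obs();print(o["clock"],o["tcp_pos"],o["orientation"],o["contact_force"])
f=r.grab_frame("wrist"); cv2.imwrite("pics/w26.png",f["pixels"])
```

```text
49.4 [ 0.43020794 -0.41113454  0.15420195] [ 0.07486102  1.56892216 -0.07643493] [-0.61348414  0.30451887  0.5576663 ]
```

View pics/w26.png

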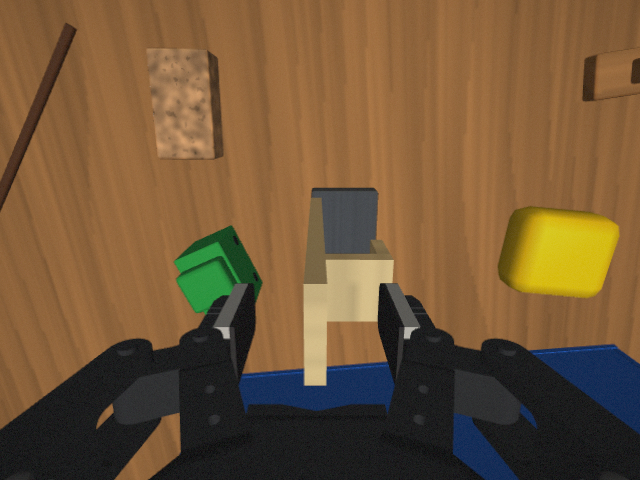

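Emit:
{"fn": "play_rows", "kwargs": {
  "plan": [
    [-0.5,0,0,0,0],
    [-0.9,0,0,0,0],
    [-1,0,0,0,0],
    [-1,0,0,0,0],
    [-1,0,0,0,0],
    [-1,0,0,0,0],
    [-1,0,0,0,0],
    [-1,0,0,0.02,0],
    [-1,0,0,0.05,0],
    [-1,0,0.0,0.05,0]
  ],
  "force": 40
}}

```text
clock: 50.45
tcp_pos: [0.4309, -0.4121, 0.2062]
orientation: [0.073, 1.566, -0.078]
contact_force: [-0.2, -0.7, -2.7]
grip_width: 0.0074
```

Run:
```python
from h import *
o=r.get_obs();print(o["clock"],o["tcp_pos"],o["orientation"],o["contact_force"],o["grip_width"])
f=r.grab_frame("wrist"); cv2.imwrite("pics/w27.png",f["pixels"])
```

```text
50.45 [ 0.43092263 -0.41207427  0.20618459] [ 0.07293589  1.56583279 -0.07812653] [-0.15601411 -0.65065379 -2.66746856] 0.0073639943442316514
```

View pics/w27.png

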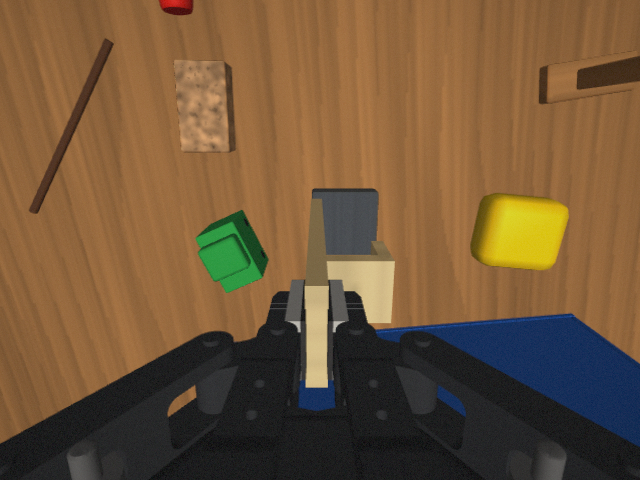

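Emit:
{"fn": "play_rows", "kwargs": {
  "plan": [
    [-1,0,0,0.02,0],
    [-1,0,0.01,0.045,0.02],
    [-1,0.02,0.03,0.067,0.04],
    [-1,0.04,0.05,0.067,0.06],
    [-1,0.065,0.07,0.067,0.08],
    [-1,0.09,0.1,0.067,0.1],
    [-1,0.115,0.125,0.067,0.125],
    [-1,0.135,0.1485,0.067,0.149],
    [-1,0.145,0.1485,0.067,0.149],
    [-1,0.145,0.1485,0.067,0.149]
  ]
}}

```text
clock: 51.5
tcp_pos: [0.5762, -0.2603, 0.2686]
orientation: [-0.044, 1.572, 0.044]
contact_force: [1.0, -1.5, -1.5]
grip_width: 0.0074
```

Emit:
{"fn": "play_rows", "kwargs": {
  "plan": [
    [-1,0,0,0,0],
    [-1,0,0,0,0],
    [-1,0,0,0,0]
  ]
}}

```text
clock: 51.8
tcp_pos: [0.5739, -0.2631, 0.2704]
orientation: [-0.039, 1.57, 0.04]
contact_force: [0.2, -0.2, -1.6]
grip_width: 0.0077
```

Run:
```python
from h import *
o=r.get_obs();print(o["clock"],o["tcp_pos"],o["orientation"],o["contact_force"],o["grip_width"])
f=r.grab_frame("wrist"); cv2.imwrite("pics/w28.png",f["pixels"])
W=cloud(f,o); m=(W[...,2]>.18)&(W[...,2]<.2)&(W[...,0]>.62)&(W[...,0]<.7); q=W[m]
for y in np.arange(-.3,.0,.04):
    k=abs(q[:,1]-y)<.005
    if k.sum()>5: print(y.round(3),k.sum(),q[k,0].min().round(4),q[k,0].max().round(4),np.median(q[k,2]).round(4))
m=(W[...,2]>.2)&(W[...,2]<.262)&(abs(W[...,0]-.6)<.05)&(W[...,1]<-.2)&(W[...,1]>-.29); q=W[m]; print(np.percentile(q,[2,50,98],axis=0))
f=r.grab_frame("side"); cv2.imwrite("pics/s28.png",cv2.resize(f["pixels"][140:360,330:560],None,fx=2.6,fy=2.6,interpolation=cv2.INTER_CUBIC))
```

```text
51.8 [ 0.57391134 -0.26305388  0.27036237] [-0.03946535  1.57048223  0.03971709] [ 0.22492192 -0.18508269 -1.61777353] 0.007698028760268761
-0.3 269 0.6577 0.6696 0.1891
-0.26 315 0.6554 0.6677 0.1891
-0.22 365 0.6535 0.6651 0.1891
-0.18 455 0.651 0.6639 0.1891
-0.14 528 0.6489 0.6617 0.1892
[[ 0.5701839  -0.27555203  0.21216347]
 [ 0.59630542 -0.2529027   0.25333926]
 [ 0.60749336 -0.2434408   0.25714965]]
```

View pics/w28.png

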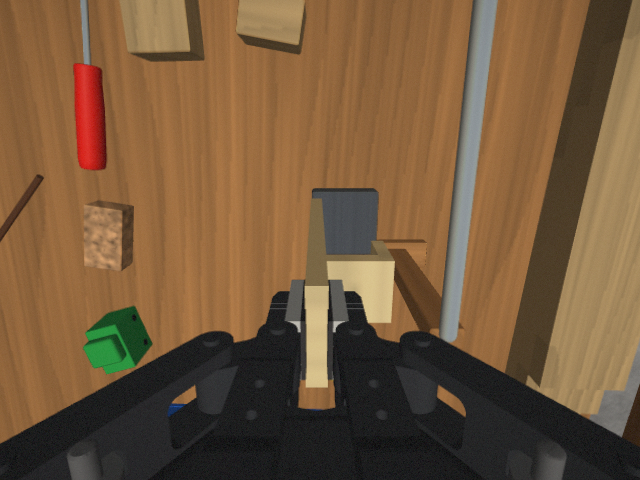

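View pics/s28.png

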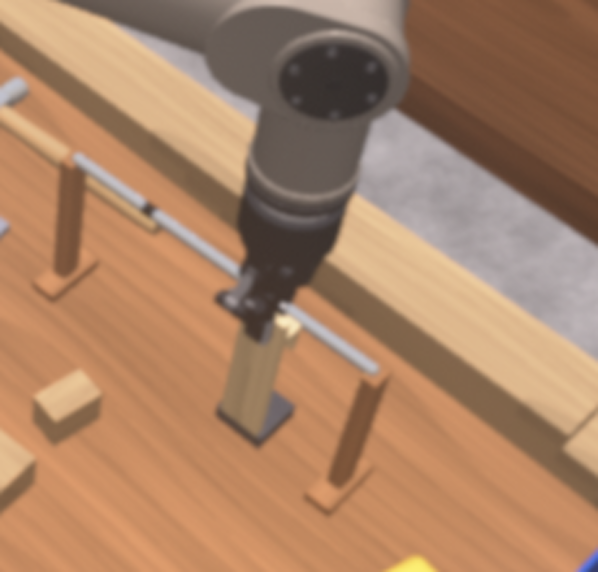

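Emit:
{"fn": "play_rows", "kwargs": {
  "plan": [
    [-1,0.02,0,0,0],
    [-1,0.04,0,0,0],
    [-1,0.06,0,0,0],
    [-1,0.0705,0,0,0],
    [-1,0.0705,0,0,0],
    [-1,0.0705,0,0,0]
  ]
}}

```text
clock: 52.5
tcp_pos: [0.6446, -0.2625, 0.2702]
orientation: [-0.041, 1.571, 0.041]
contact_force: [0.3, -0.1, -2.2]
grip_width: 0.0074
```

Run:
```python
from h import *
o=r.get_obs();print(o["clock"],o["tcp_pos"],o["orientation"],o["contact_force"],o["grip_width"])
f=r.grab_frame("wrist"); cv2.imwrite("pics/w29.png",f["pixels"])
f=r.grab_frame("side"); cv2.imwrite("pics/s29.png",cv2.resize(f["pixels"][180:320,380:540],None,fx=4,fy=4,interpolation=cv2.INTER_CUBIC))
```

```text
52.5 [ 0.64456834 -0.26246559  0.27022906] [-0.0409728   1.57127658  0.04074032] [ 0.33365427 -0.10729542 -2.23685095] 0.007444064619873907
```

View pics/w29.png

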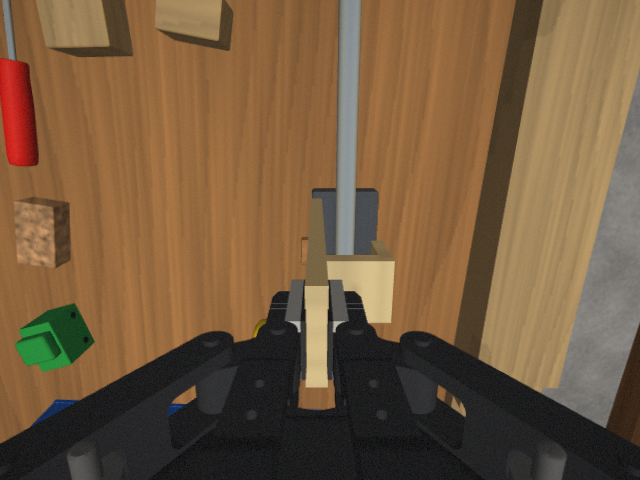

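View pics/s29.png

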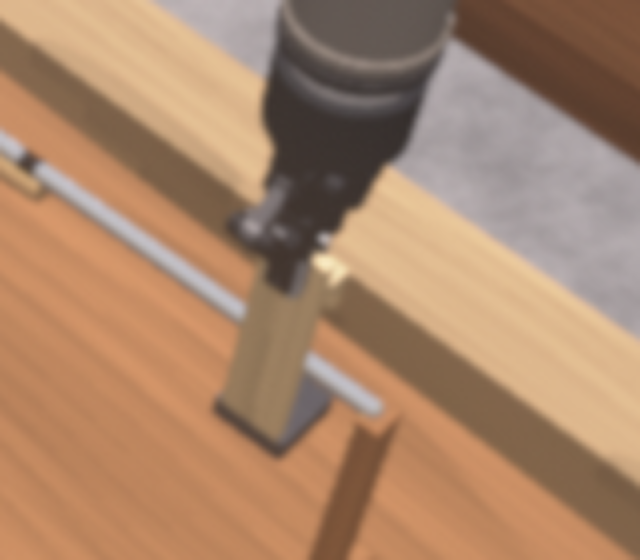

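Emit:
{"fn": "play_rows", "kwargs": {
  "plan": [
    [-1,0.001,0,-0.012,0],
    [-1,0.001,0,-0.025,0],
    [-1,0.001,0,-0.037,0],
    [-1,0.001,0,-0.046,0],
    [-1,0.001,0,-0.051,0],
    [-1,0.001,0,-0.054,0],
    [-1,0.001,0,-0.054,0]
  ]
}}

```text
clock: 53.3
tcp_pos: [0.6465, -0.2619, 0.216]
orientation: [-0.042, 1.571, 0.042]
contact_force: [-0.7, 0.3, -2.0]
grip_width: 0.0073
```

Emit:
{"fn": "play_rows", "kwargs": {
  "plan": [
    [-1,0,0,-0.001,0],
    [-1,0,0,-0.002,0],
    [-1,0,0,-0.002,0],
    [-1,0,0,-0.002,0]
  ]
}}

```text
clock: 53.7
tcp_pos: [0.6468, -0.2621, 0.2149]
orientation: [-0.042, 1.57, 0.041]
contact_force: [-1.4, 0.1, 0.9]
grip_width: 0.0076
```

Run:
```python
from h import *
o=r.get_obs();print(o["clock"],o["tcp_pos"],o["orientation"],o["contact_force"],o["grip_width"])
f=r.grab_frame("wrist"); cv2.imwrite("pics/w30.png",f["pixels"])
f=r.grab_frame("side"); cv2.imwrite("pics/s30.png",cv2.resize(f["pixels"][180:320,380:540],None,fx=4,fy=4,interpolation=cv2.INTER_CUBIC))
```

```text
53.7 [ 0.64678141 -0.26214937  0.21487394] [-0.04190018  1.5695316   0.04125692] [-1.41575958  0.06079692  0.90126809] 0.007567908286971327
```

View pics/w30.png

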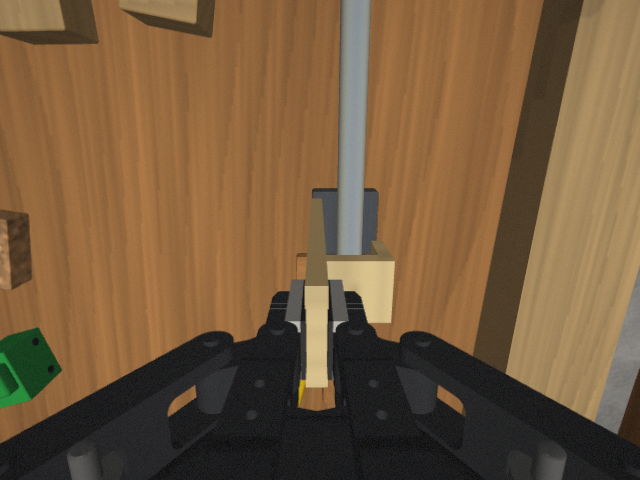

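View pics/s30.png

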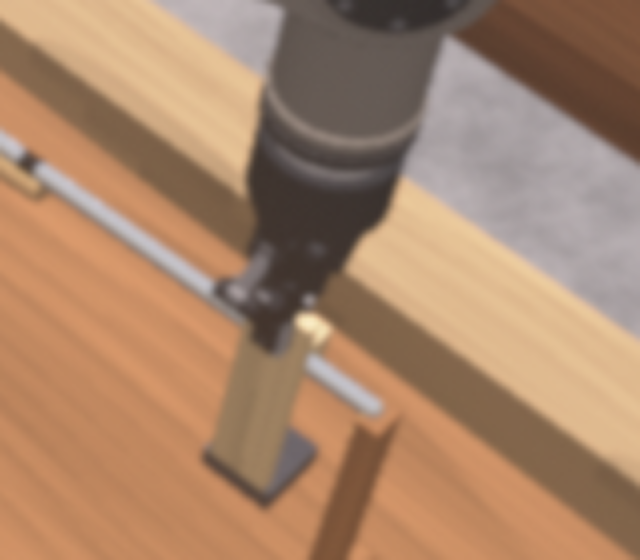

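Emit:
{"fn": "play_rows", "kwargs": {
  "plan": [
    [-1,-0.0005,0.01,0.001,0],
    [-1,-0.001,0.02,0.001,0],
    [-1,-0.0016,0.03,0.001,0],
    [-1,-0.0021,0.04,0.001,0],
    [-1,-0.0026,0.05,0.001,0],
    [-1,-0.0031,0.06,0.001,0],
    [-1,-0.0036,0.07,0.001,0],
    [-1,-0.0042,0.08,0.001,0],
    [-1,-0.0047,0.09,0.001,0],
    [-1,-0.0052,0.1,0.001,0]
  ]
}}

```text
clock: 54.8
tcp_pos: [0.6413, -0.1611, 0.2153]
orientation: [-0.042, 1.57, 0.042]
contact_force: [0.3, -0.6, -2.0]
grip_width: 0.0075
```

Emit:
{"fn": "play_rows", "kwargs": {
  "plan": [
    [-1,-0.0005,0.01,0,0],
    [-1,-0.001,0.02,0,0],
    [-1,-0.0016,0.03,0,0],
    [-1,-0.0021,0.04,0,0],
    [-1,-0.0026,0.05,0,0],
    [-1,-0.0031,0.06,0,0],
    [-1,-0.0036,0.07,0,0],
    [-1,-0.0042,0.08,0,0],
    [-1,-0.0046,0.088,0,0],
    [-1,-0.0046,0.089,0,0]
  ]
}}

```text
clock: 55.8
tcp_pos: [0.6369, -0.0712, 0.2151]
orientation: [-0.043, 1.571, 0.044]
contact_force: [0.8, -1.2, -1.4]
grip_width: 0.0072
```

Emit:
{"fn": "play_rows", "kwargs": {
  "plan": [
    [-1,0,0,0,0],
    [-1,0,0,-0.001,0],
    [-1,0,0,-0.001,0],
    [-1,0,0,-0.001,0]
  ]
}}

```text
clock: 56.2
tcp_pos: [0.6368, -0.0735, 0.2148]
orientation: [-0.041, 1.57, 0.041]
contact_force: [-1.9, 1.4, 3.8]
grip_width: 0.0072
```

Run:
```python
from h import *
o=r.get_obs();print(o["clock"],o["tcp_pos"],o["orientation"],o["contact_force"],o["grip_width"])
f=r.grab_frame("wrist"); cv2.imwrite("pics/w31.png",f["pixels"])
for l,z in (("marker_hook",.19),("rail_mark",.185)):
    for d in r.pinpoint(f,l)[:1]: print(l,at_z(f,[np.array(d["position"])*[640,480]],z,o),d["conf"])
W=cloud(f,o); m=(W[...,2]>.192)&(W[...,2]<.202)&(abs(W[...,0]-.65)<.05)&(abs(W[...,1]+.07)<.06);q=W[m];print(np.percentile(q,[1,50,99],axis=0).round(4))
f=r.grab_frame("side"); cv2.imwrite("pics/s31.png",cv2.resize(f["pixels"][160:300,300:460],None,fx=4,fy=4,interpolation=cv2.INTER_CUBIC))
```

```text
56.2 [ 0.63678375 -0.073468    0.21481502] [-0.04096566  1.56994338  0.04110807] [-1.92361522  1.39635928  3.75127212] 0.007188048297078808
marker_hook [[ 0.65381554 -0.07467017  0.19      ]] 0.85
[[ 0.634  -0.0869  0.1925]
 [ 0.6603 -0.0661  0.198 ]
 [ 0.6708 -0.054   0.1998]]
```

View pics/w31.png

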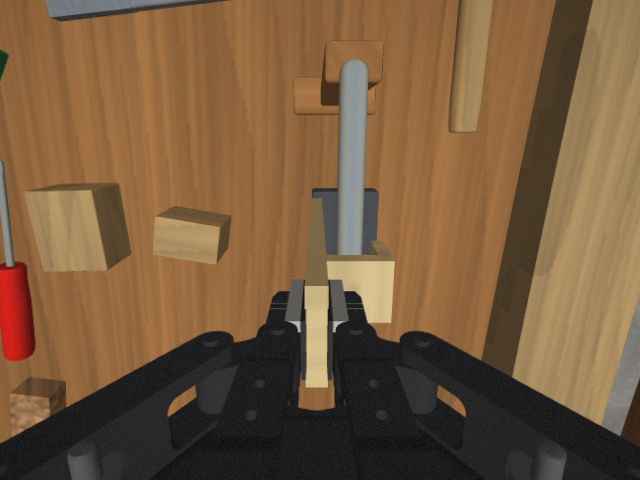

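View pics/s31.png

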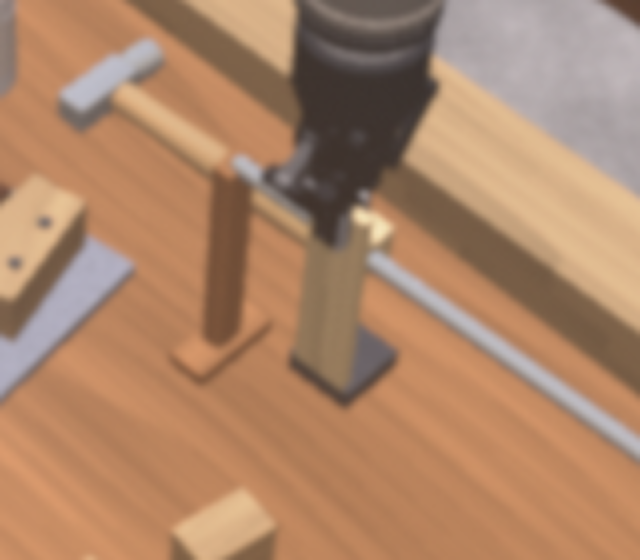

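Emit:
{"fn": "play_rows", "kwargs": {
  "plan": [
    [-0.7,0,0,0.0005,0],
    [-0.6,0,0,0.0005,0],
    [-0.5,0,0,0.0005,0],
    [-0.3,0,0,0.0005,0],
    [-0.1,0,0,0.0005,0],
    [-0.1,0,0,0.0005,0],
    [-0.1,0,0,0.015,0],
    [-0.1,0,0,0.035,0],
    [-0.1,0,0,0.06,0],
    [-0.1,0,0,0.08,0]
  ]
}}

```text
clock: 57.4
tcp_pos: [0.637, -0.0734, 0.2968]
orientation: [-0.042, 1.569, 0.041]
contact_force: [0.8, -0.1, 0.2]
grip_width: 0.0384
```

Emit:
{"fn": "play_rows", "kwargs": {
  "plan": [
    [0,-0.02,-0.03,0.02,0],
    [0,-0.04,-0.07,0.02,0],
    [0,-0.06,-0.11,0.02,0],
    [0,-0.06,-0.11,0.02,0],
    [0,-0.06,-0.11,0.02,0],
    [0,-0.06,-0.11,0.02,0],
    [0,-0.06,-0.11,0.02,0]
  ]
}}

```text
clock: 58.1
tcp_pos: [0.5776, -0.1816, 0.3143]
orientation: [-0.044, 1.57, 0.044]
contact_force: [0.1, -0.2, 1.0]
grip_width: 0.0426
```

Run:
```python
from h import *
o=r.get_obs();print(o["clock"],o["tcp_pos"],o["contact_force"],o["grip_width"])
f=r.grab_frame("wrist"); cv2.imwrite("pics/w32.png",f["pixels"])
for l,z in (("marker_hook",.19),("marker_tab",.22)):
    for d in r.pinpoint(f,l)[:1]: print(l,at_z(f,[np.array(d["position"])*[640,480]],z,o),d["conf"])
W=cloud(f,o)
for a,b in ((.192,.2),(.228,.24)):
    m=(W[...,2]>a)&(W[...,2]<b)&(abs(W[...,0]-.65)<.05)&(abs(W[...,1]+.07)<.06);q=W[m];print(len(q),np.percentile(q,[1,50,99],axis=0).round(4).tolist(), cv2.minAreaRect((q[:,:2]*1000).astype(np.float32)))
f=r.grab_frame("side"); cv2.imwrite("pics/s32.png",cv2.resize(f["pixels"][140:300,210:420],None,fx=3.5,fy=3.5,interpolation=cv2.INTER_CUBIC))
f=r.grab_frame("top"); cv2.imwrite("pics/t32.png",cv2.resize(f["pixels"][180:320,190:410],None,fx=3.5,fy=3.5,interpolation=cv2.INTER_CUBIC))
```

```text
58.1 [ 0.57764509 -0.18157729  0.31433756] [ 0.07850425 -0.161478    1.03546158] 0.04264822889466687
marker_hook [[ 0.65316719 -0.07529184  0.19      ]] 0.62
marker_tab [[ 0.63714924 -0.07412872  0.22      ]] 0.6
1734 [[0.6319, -0.0935, 0.1927], [0.661, -0.0729, 0.1982], [0.6711, -0.0569, 0.1998]] ((651.319580078125, -64.99614715576172), (39.155765533447266, 56.70304489135742), 3.852011203765869)
1620 [[0.6325, -0.0937, 0.2284], [0.6363, -0.0733, 0.2352], [0.6417, -0.0545, 0.2369]] ((637.3295288085938, -73.71652221679688), (9.274335861206055, 40.31795120239258), 3.1931521892547607)
```

View pics/w32.png

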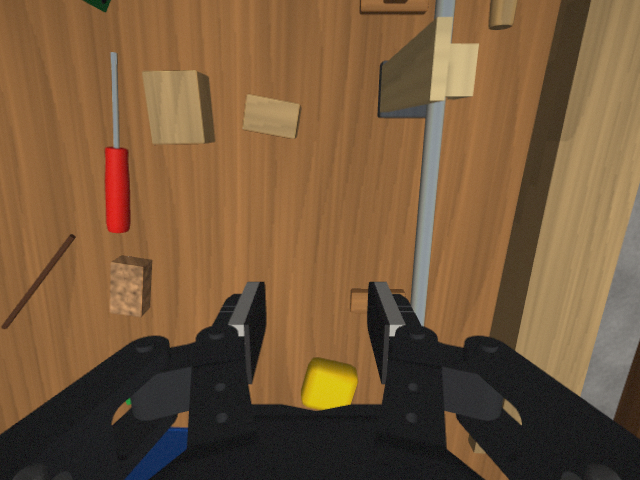

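View pics/s32.png

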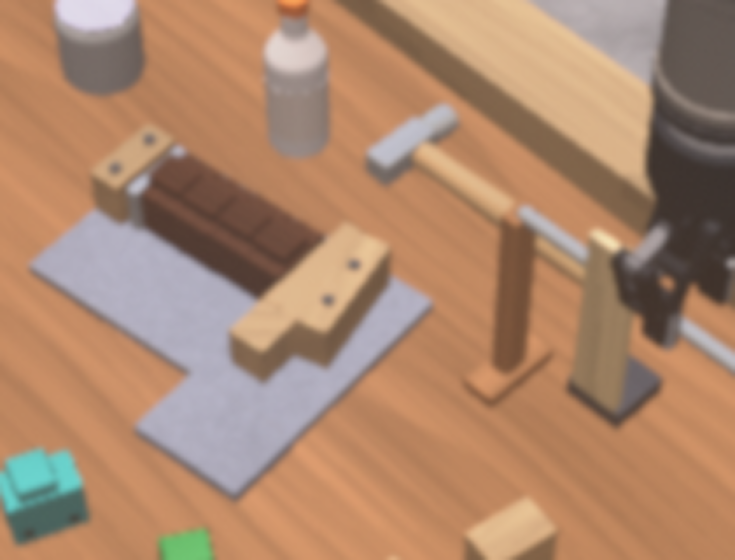

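View pics/t32.png

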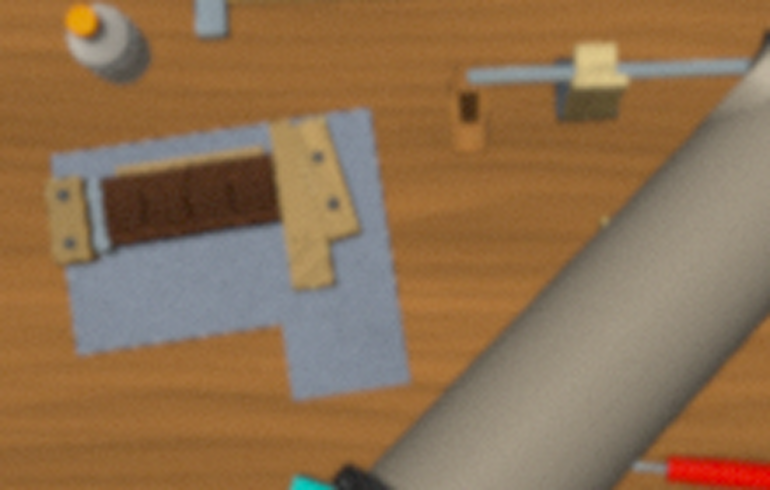

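Run:
```python
from h import *
print(r.hand_in()); print(r.get_obs()["clock"])
```

```text
the job is handed in; nothing more can be done
None
the job is handed in; nothing more can be done
```

The job is done and handed in after about 58 s of the 210 s allowed; the hand-in gave no verdict.

- **Row:** All four dark blanks were on the bench, so I used no packer. They stand upright side by side in the jig. One blank stood too close to the sanding block to grip by its ends, so I moved it aside first and re-gripped it.
- **Wedge:** It went in thin end first, and I felt no slip in the grip. After I let go, the camera fit put its handle centre at x = −0.066, y = −0.158 m in the row's frame. That means the head plate is pressed back about 3.3 mm. A separate, noisier fit of the plate's edge gave about 4 mm, so the two differ slightly, but both are above the 2 mm needed.
- **Marker:** I hooked it on about 190 mm right of the mark and slid it, still hooked, to the dark band. After release it hangs upright, with its centre about 2–3 mm from the mark by depth and network readings.
- **Bystanders:** I touched none of them. The last pictures show the row and wedge still in place and the gripper clear of everything.

I did not take another close look at the jig after the marker work; the last check there was from the side and top views only.

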